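# Nest the staining trays on the rocker and set its speed

## Robot

A 6-joint arm with a two-finger parallel gripper is mounted at the origin on the work surface. World frame = base frame: x ahead of the robot, y to its left, z up, the work surface at z = 0. Lengths are in m, angles in rad, forces in N, time in s.
With the tool pointing down it reaches from about 0.25 to 0.775 m from the base axis. Payload 4 kg.
Tool frame: the origin (TCP) lies between the finger pads; the fingertips stand 25 mm ahead of it and the grasp point (between the pads) lies 6 mm ahead of it (robot.tip_reach is the distance from the TCP to the fingertips, in m); z points along the fingers, y is the line along which they close (so a half turn about z gives the same grasp; the last joint's range is limited). The gripper opens to 94 mm and grips with 3 to 60 N. Pads are 16 mm wide; open, the fingers measure 119 mm over their backs; the gripper's body (75 mm by 177 mm) begins 78 mm behind the grasp point.
Start: joints at [-0.103, 0.087, 1.371, -0, 1.684, -0.103], TCP at [0.55, -0, 0.209] pointing down, gripper open.
Joint ranges: [-3.1, 3.1], [-0.76, 2.03], [0.27, 2.55], [-1.08, 4.22], [0.17, 2.65], [-2.57, 2.57]. Speed limits (rad/s): [2.79, 2.79, 3.14, 3.14, 3.14, 3.14].

## Interface

Orientations are given as [roll, pitch, yaw] about the fixed x, y, z axes, in that order (R = Rz(yaw) Ry(pitch) Rx(roll)).
In Python, from bench import sensors, snapshot, camera_info, ticket, robot gives the robot as it stands.
- The arm moves only by the tool arm_command, never from a script. Its argument "plan" is a list of rows, each an object with "grip": the closure, from -1 (fully open) to 1 (shut); "slide": the shift along the tool's x, y, z normalised to -1 to 1, where 1 is 500 mm, a list of three; "spin": the turn about the tool's z normalised to -1 to 1, where 1 is 5 degrees. A call has 1 to 10 rows; each row shifts and turns the commanded pose from where the row before left it, along the tool's axes as they then stand; what a row does not reach is not made up. A row lasts 1/8 s, in which the tool goes at most 62.5 mm and 10.7 degrees, less where a joint would pass 70% of its speed; a pose out of reach is approached as far as the arm can. A call with a number of a shift or a turn outside -1 to 1 is refused whole. A call with a gripper value outside its range is refused whole. The fingers move at their own pace and stop on an object; the grip force is fixed at half the most. Time passes only in rows, so rows that do not move let the fingers close. It gives the time, the measured TCP pose, the force, the opening and the grip force at its end, in the units of the state.
- sensors.get_obs(): the state, without advancing time (a new reading comes with each control period).
- snapshot(name): name is "scene" or "side" or "wrist"; returns the picture (480x640x3 uint8, red, green, blue); there is no depth.
- camera_info(name): a dict with "fx", "fy", "cx", "cy" (pixels), "position" and "rotation" of the camera in the world. Camera axes: x right, y up, looking along -z (the intrinsics and any distortion apply to the point x, -y, -z); pixel columns grow to the right and rows downward; lengths in m; the calibration is good to about 2 mm. A picture is of the moment at which its call begins: read the wrist's pose just before it. camera_info takes no time and is no camera call; for the wrist camera it gives the pose at the moment of the call.
- ticket.close_job(): hands the job in; it is judged then, once.
The state is a dict: "time": time; "joint_positions": joint angles; "qvel": joint speeds; "joint_torque": joint torques, N m; "tool_pos": TCP position; "ee_rot": TCP orientation; "wrist_force": force on the tool from outside, world axes, zero at the start; "wrist_torque": the same for the moment, N m; "width": finger opening in m; "finger_force": force on a finger pad.
Only numpy, scipy, OpenCV 4.12 (cv2) and the standard library are available. Lean on these libraries where they do the work, as an engineer would, in place of code of your own. Each camera call takes 0.05 s, during which the arm holds its last target. There are 200 camera calls.

## Task

Set the rocker up for a staining run: first stand the white staining tray in the grey drip tray on the rocker's platform, then lower the blue mesh tray into it, then close it with the black cover, each turned so that its narrow pouring end lies over the narrow end below, and each set down gently, not dropped, until it is fully home. Only then slide the speed slider along to the green mark. Leave the wash bottle, amber jar, black box and timer where they stand.

Things in the scene. Friction and masses are not known exactly. Their poses are not given: they have to be found in the camera images.
- rocker: fixed lab rocker: white housing 270 x 210 mm, 70 mm high, with an aluminium platform 170 x 215 mm, top 105 mm above the bench, over its rear part; the low front ledge with the speed slider faces the robot. It does not rock now. Origin: under the middle of the housing; x from front to back, y to the left
- drip_tray: grey tray fixed on the rocker's platform. Origin: middle of its floor, 109 mm above the bench; x along its length to its narrow end (the rocker's y direction), z up. Outline shared by all trays: straight sides, the last 34 mm at +x narrowing to a blunt nose 26 mm wide, corners at -x cut 8 mm. Inside 156 x 66 mm at the floor, 162 x 72 mm at the lip's top, lip 10 mm high, 3 mm thick
- drip_nose (a point): narrow end of the drip tray's floor, 78 mm along x from its origin
- stain_tray: loose white staining tray, 156 x 66 mm at the rim, 150 x 60 mm at the foot, 50 mm high, wall 3, floor 4 mm, 0.2 kg. Origin: middle of the underside; x along it to the narrow end, z up. Grip across the long sides (along y) at mid-length, 30 to 40 mm above the underside, where it is 64 mm wide. Fully home its origin and x axis lie on the drip tray's, about 3 mm of play
- stain_tray_nose (a point): foot of the white tray's narrow end, 75 mm along x from its origin
- mesh_tray: loose blue tray with mesh floor, 139 x 49 mm at the foot, 143 x 53 at the rim, 30 mm high, 0.11 kg. Origin: middle of the underside; x along it to the narrow end. A solid bridge, 10 mm thick in x, 46 mm in y, crosses it at x = 0, top at 36 mm: grip it along x, 27 mm above the underside, fingers opened 40 to 60 mm. Home: underside 4 mm above the white tray's, same x axis, 3 mm of play
- mesh_tray_nose (a point): foot of the mesh tray's narrow end, 69.5 mm along x from its origin
- cover: loose black cover, 0.13 kg: plate 160 x 70 mm, 8 to 12 mm above the origin, over a rim 142 x 52 mm at its lower edge that drops 8 mm into the white tray. Origin: middle of that lower edge; x along it to the narrow end. Grey bar handle along x, 74 mm long, 12 mm wide, 30 to 44 mm up: grip along y at 36 mm. Home: origin 42 mm above the white tray's, same x axis, 3 mm of play
- cover_nose (a point): narrow end of the cover, 80 mm along x from its origin, at the origin's height
- speed (a joint): travel of the speed slider in m, 0 (stopped) to 0.100, growing along the rocker's y (the drip tray's x). Starts below 0.025; the green mark is at 0.062. It moves stiffly (about 1.5 N) and stays where it is left
- speed_top (a point): middle of the top of the slider's black grip: 28 mm across the track, 20 mm along it, 40 mm tall, white index line across it; on an aluminium track, 40 mm wide and 14 mm high, on the front ledge. Grip it from above by the faces that look along the track, about 15 mm below the top, or push it
- speed_mark (a point): where speed_top must come: level with the green mark painted on both sides of the track
- wash_bottle: bystander: white wash bottle with a red cap and a bent red spout, 64 mm across, 180 mm tall; origin under its middle
- amber_bottle: bystander: amber jar with a white cap, 70 mm across, 130 mm tall; origin under its middle
- dark_box: bystander: black box with a lid, 119 x 89 x 42 mm; origin under its middle
- timer: bystander: flat white timer, 66 x 66 x 18 mm; origin under its middle
Not all that is in view belongs to the job. Leave any purple or turquoise look-alike of the stain_tray alone.

How it is judged:
On the way, in this order (a step that is already met when the one before it is completed fails the run):
1. the white staining tray is fully home in the drip tray, narrow end over narrow end (z of stain_tray in the frame of drip_tray between -0.003 and 0.003 m and horizontal distance between stain_tray and drip_tray below 0.008 m and horizontal distance between stain_tray_nose and drip_nose below 0.013 m and angle between stain_tray's own z axis and vertical below 0.05 rad), for 0.2 s.
2. the blue mesh tray is fully home in the white tray (all of step 1 and z of mesh_tray in the frame of stain_tray between 0.001 and 0.007 m and horizontal distance between mesh_tray and stain_tray below 0.008 m and horizontal distance between mesh_tray_nose and stain_tray_nose below 0.015 m and angle between mesh_tray's own z axis and vertical below 0.05 rad), for 0.2 s.
3. the cover is fully home on the white tray (all of step 2 and z of cover in the frame of stain_tray between 0.039 and 0.045 m and horizontal distance between cover and stain_tray below 0.008 m and horizontal distance between cover_nose and stain_tray_nose below 0.014 m and angle between cover's own z axis and vertical below 0.05 rad), for 0.2 s.
4. the speed slider is level with the green mark (all of step 3 and value of joint speed between 0.058 and 0.066 m), for 0.2 s.
At the end, for the whole second after the job is handed in: The white tray lies in the drip tray, the mesh tray in the white tray and the cover on the white tray, each within 3 mm of its home height, level within 3 degrees, centred within 8 mm and with its narrow end over the narrow end below; the speed slider is within 4 mm of the green mark; all at rest (all of step 4 and linear speed of each of stain_tray, mesh_tray, cover below 0.02 m/s); the robot touches nothing.
It fails at once if a bystander (wash bottle, amber jar, black box, timer) is pushed more than 30 mm away or knocked over (distance of any of wash_bottle, amber_bottle, dark_box, timer from where it was at the start of the episode above 0.03 m or angle between any of wash_bottle, amber_bottle, dark_box, timer's own z axis and vertical above 0.5 rad).
It fails at once if a tray or the cover is dropped (falls freely from more than about 20 mm) ((contact force between the fingers and stain_tray below 0.3 N and linear speed of stain_tray above 0.6 m/s) or (contact force between the fingers and mesh_tray below 0.3 N and linear speed of mesh_tray above 0.6 m/s) or (contact force between the fingers and cover below 0.3 N and linear speed of cover above 0.6 m/s)).
It fails at once if the speed slider is moved up before the cover is on (value of joint speed above 0.035 m and z of cover in the frame of stain_tray below 0.03 m).
It also fails if it takes over 72 s, if anything falls off the work surface, if the arm or the gripper's body presses on something with over 40 N, if the wrist force passes 120 N, or if a joint passes its speed limit or range.

## Working session

There is one attempt and no reset: what is moved stays moved. The work goes in short steps, Python scripts to look and compute and a tool call to move; the robot and the scene stay as the last step left them, time stands still between calls to the robot, and variables do not carry over. Pictures are saved under pics/ and viewed, at most 10 in all, crops included, and the job is handed in when it is done.

Besides the shell and the picture viewer there is one more tool, called after "Request:" in YAML: its name, and indented under it one key for each argument. arm_command: Moves the arm, as the interface text tells. Scaled input: -1 to 1 covers 500 mm each way for a shift and 5 degrees each way for a turn. Its arguments: {"type":"object","properties":{"plan":{"type":"array","items":{"type":"object","properties":{"grip":{"type":"number"},"slide":{"type":"array","items":{"type":"number"}},"spin":{"type":"number"}}}}},"required":["plan"]}

```bash
mkdir -p pics; ls; python3 - <<'E'
from bench import sensors, snapshot, camera_info
import cv2
for n in ("scene","side"):
    c=camera_info(n); print(n,c)
    cv2.imwrite(f"pics/{n}0.png",snapshot(n)[:,:,::-1])
o=sensors.get_obs();print(o)
print(camera_info("wrist"))
E
```

```text
pics
scene {'fx': 569.0713364552618, 'fy': 569.0713364552618, 'cx': 309.1537776306984, 'cy': 232.25859832231086, 'position': array([ 0.89769427, -0.739816  ,  1.1922892 ]), 'rotation': array([ 0.71335069, -0.01902157,  0.56071498])}
side {'fx': 603.4444907034524, 'fy': 603.4444907034524, 'cx': 308.9133855457956, 'cy': 246.2333455727805, 'position': array([-0.06641703,  1.25033046,  1.5129009 ]), 'rotation': array([ 0.74908948,  0.01586851, -2.75500117])}
{'time': 0.1, 'joint_positions': array([-1.03125030e-01,  8.79109664e-02,  1.37208041e+00,  1.84276404e-05,
        1.68362000e+00, -1.03070336e-01]), 'qvel': array([-0.00094256, -0.00279557, -0.0035199 ,  0.00088775, -0.00246237,
       -0.00193682]), 'joint_torque': array([ 2.25695316e-03, -3.41256917e+01, -3.03301656e+01,  7.19034858e-02,
        3.05556308e-02, -9.49158243e-05]), 'tool_pos': array([5.49514137e-01, 3.82857658e-05, 2.08016423e-01]), 'ee_rot': array([-3.13958653e+00, -2.25919382e-04,  1.57074346e+00]), 'wrist_force': array([ 0.25708929,  0.99128617, -0.37850306]), 'wrist_torque': array([-0.04545346, -0.00496234,  0.05368053]), 'finger_force': 0.0, 'width': 0.09381757075295105}
{'fx': 347.5833641721927, 'fy': 347.5833641721927, 'cx': 318.0748732341991, 'cy': 238.9809298539179, 'position': array([0.55032759, 0.06755691, 0.38341002]), 'rotation': array([-0.23610223,  0.00263543, -0.00122619])}
```

View pics/scene0.png

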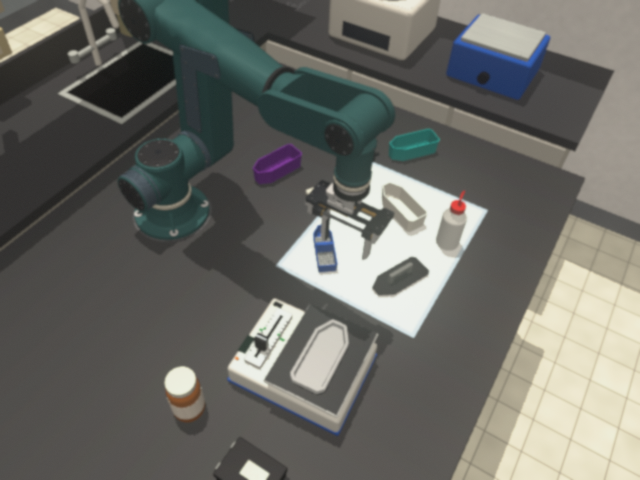

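View pics/side0.png

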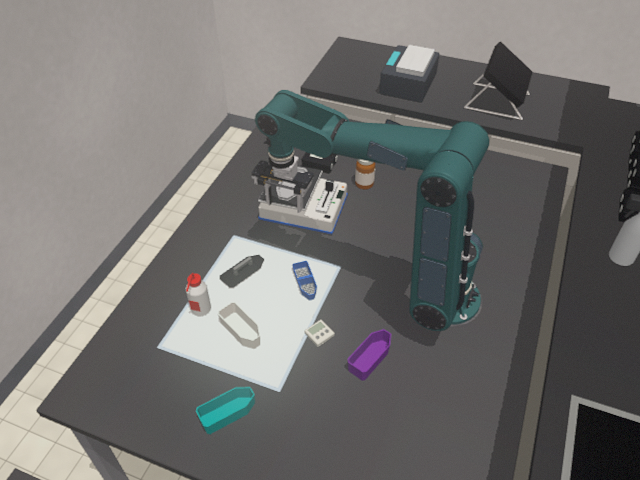

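```bash
cat > h.py <<'E'
import numpy as np, cv2
from scipy.spatial.transform import Rotation as R
from bench import sensors, snapshot, camera_info
def ray(c,u,v):
    d=np.array([(u-c['cx'])/c['fx'],-(v-c['cy'])/c['fy'],-1.])
    return R.from_euler('xyz',c['rotation']).as_matrix()@d
def bp(c,u,v,z):
    d=ray(c,u,v);p=np.array(c['position']);return p+d*(z-p[2])/d[2]
def proj(c,P):
    q=(np.atleast_2d(P)-c['position'])@R.from_euler('xyz',c['rotation']).as_matrix()
    return np.c_[c['cx']-c['fx']*q[:,0]/q[:,2], c['cy']+c['fy']*q[:,1]/q[:,2]]
E
python3 - <<'E'
from h import *
c=camera_info("side")
for n,u,v,z in [("stain",239,325,.05),("mesh",304,280,.03),("cover",242,270,.01),("bottle",197,315,0),("timer",319,332,.018),("amber",366,186,0),("purple",370,355,.05)]:
    print(n,bp(c,u,v,z).round(3))
c=camera_info("scene")
for n,u,v,z in [("stain",404,207,.05),("mesh",325,250,.03),("cover",401,276,.01),("drip",320,357,.109),("slider",262,340,.1),("amber",187,410,0),("box",250,475,0.04)]:
    print(n,bp(c,u,v,z).round(3))
a=cv2.imread("pics/side0.png")[225:395,155:345]; a=cv2.resize(a,(400,358),interpolation=cv2.INTER_CUBIC)
b=cv2.imread("pics/scene0.png")[290:440,220:390]; b=cv2.resize(b,(400,353),interpolation=cv2.INTER_CUBIC)
im=np.zeros((358,800,3),np.uint8);im[:,:400]=a;im[:353,400:]=b
cv2.imwrite("pics/crop1.png",im)
E
```

```text
stain [0.541 0.369 0.05 ]
mesh [0.434 0.124 0.03 ]
cover [0.647 0.144 0.01 ]
bottle [0.7   0.353 0.   ]
timer [0.32  0.285 0.018]
amber [ 0.403 -0.409  0.   ]
purple [0.148 0.325 0.05 ]
stain [0.562 0.331 0.05 ]
mesh [0.449 0.094 0.03 ]
cover [0.651 0.142 0.01 ]
drip [ 0.622 -0.218  0.109]
slider [ 0.491 -0.247  0.1  ]
amber [ 0.417 -0.431  0.   ]
box [ 0.622 -0.477  0.04 ]
```

View pics/crop1.png

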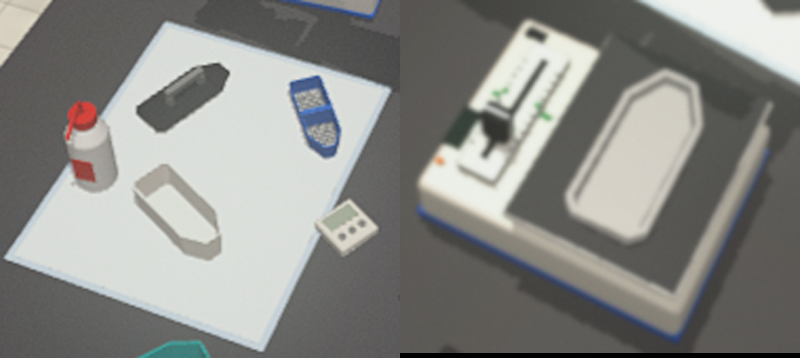

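The white tray at side (239,325) matches the description. The purple tray at (370,355) and turquoise tray at (226,407) are look-alikes, and this crop confirms the colour. The drip tray's nose points to +y. Next, a wrist view from above the sheet.

Request:
arm_command:
  plan:
    - {"slide":[0.11,0,-0.045],"grip":-1}
    - {"slide":[0.11,0,-0.045],"grip":-1}
    - {"slide":[0.11,0,-0.045],"grip":-1}
    - {"slide":[0.11,0,-0.045],"grip":-1}
    - {"grip":-1}
    - {"grip":-1}
    - {"grip":-1}

```text
invalid input at $.plan[0]: expected keys grip, slide, spin
```

```bash
python3 - <<'E'
from h import *
o=sensors.get_obs();print(o['tool_pos'],o['ee_rot'],o['time'])
c=camera_info("wrist");np.save("w1.npy",c,allow_pickle=True);print(c)
a=snapshot("wrist")
cv2.imwrite("pics/w1.png",cv2.resize(a,(800,600),interpolation=cv2.INTER_CUBIC)[:,:,::-1]);cv2.imwrite("w1raw.png",a[:,:,::-1])
E
```

```text
[5.49514137e-01 3.82857658e-05 2.08016423e-01] [-3.13958653e+00 -2.25919382e-04  1.57074346e+00] 0.1
{'fx': 347.5833641721927, 'fy': 347.5833641721927, 'cx': 318.0748732341991, 'cy': 238.9809298539179, 'position': array([0.55032759, 0.06755691, 0.38341002]), 'rotation': array([-0.23610223,  0.00263543, -0.00122619])}
```

View pics/w1.png

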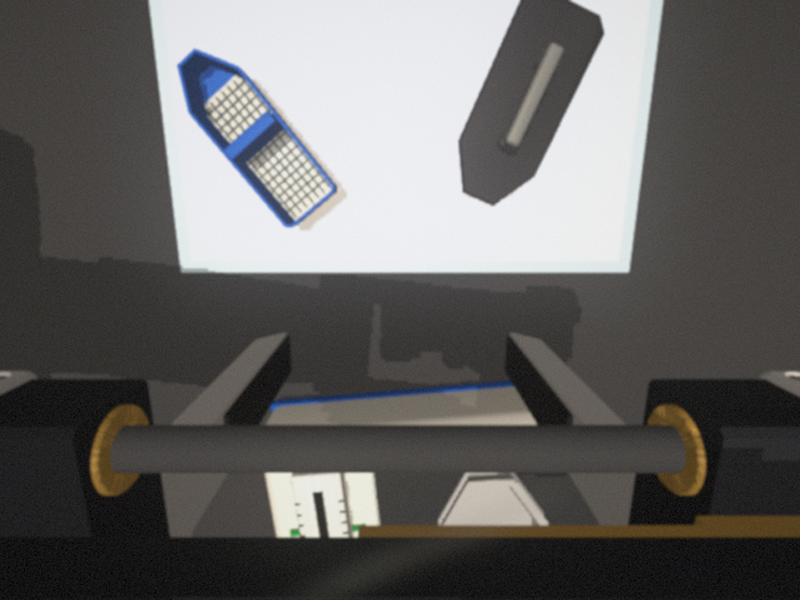

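Request:
arm_command:
  plan:
    - {"slide":[0.09,0,-0.06],"grip":-1,"spin":0}
    - {"slide":[0.09,0,-0.06],"grip":-1,"spin":0}
    - {"slide":[0.09,0,-0.06],"grip":-1,"spin":0}
    - {"slide":[0.09,0,-0.06],"grip":-1,"spin":0}
    - {"slide":[0,0,0],"grip":-1,"spin":0}
    - {"slide":[0,0,0],"grip":-1,"spin":0}
    - {"slide":[0,0,0],"grip":-1,"spin":0}

```text
time: 1.02
tool_pos: [0.5498, 0.1786, 0.3274]
ee_rot: [-3.139, 0.001, 1.569]
wrist_force: [0.5, 0.3, 0.1]
width: 0.0941
finger_force: 0.0
```

```bash
python3 - <<'E'
from h import *
o=sensors.get_obs();print(o['tool_pos'],o['ee_rot'],o['time'])
c=camera_info("wrist");np.save("w1.npy",c,allow_pickle=True);print(c)
a=snapshot("wrist")
cv2.imwrite("pics/w1b.png",cv2.resize(a,(800,600),interpolation=cv2.INTER_CUBIC)[:,:,::-1]);cv2.imwrite("w1raw.png",a[:,:,::-1])
E
```

```text
[0.54976239 0.17864078 0.32742049] [-3.13877605e+00  1.05244861e-03  1.56895366e+00] 1.025
{'fx': 347.5833641721927, 'fy': 347.5833641721927, 'cx': 318.0748732341991, 'cy': 238.9809298539179, 'position': array([0.55083505, 0.24639045, 0.50272118]), 'rotation': array([-0.23733524,  0.00346323, -0.0030209 ])}
```

View pics/w1b.png

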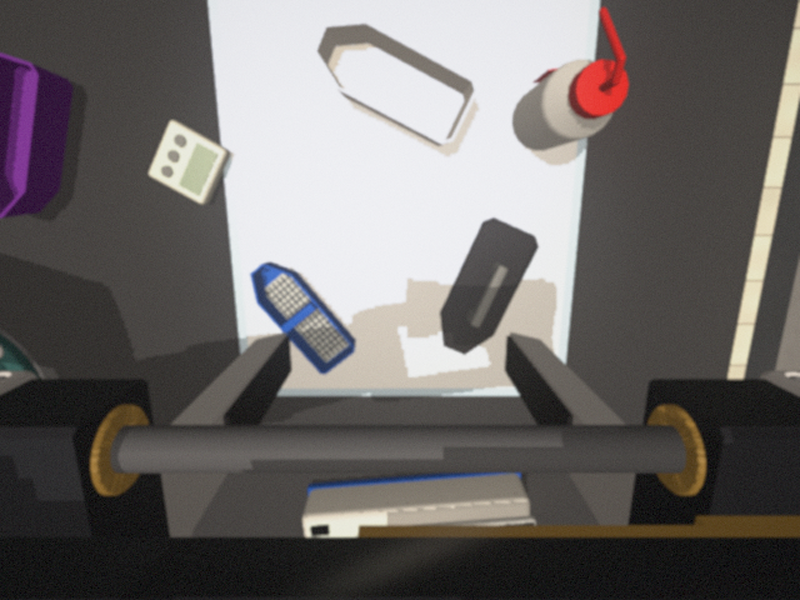

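```bash
cat >> h.py <<'E'
from scipy.optimize import least_squares
def corners(L,W,N=26,T=34,C=8):
    h=L/2;w=W/2  # order: nose left(+y), nose right, shoulder right, tail right side, tail right end, tail left end, tail left side, shoulder left
    return np.array([[h,N/2],[h,-N/2],[h-T,-w],[-h+C,-w],[-h,-w+C],[-h,w-C],[-h+C,w],[h-T,w]])/1000
def fit(c,px,L,W,z,guess,idx=range(8)):
    m=corners(L,W)[list(idx)]
    P=np.array([bp(c,u,v,z)[:2] for u,v in px])
    f=lambda p:((m@np.array([[np.cos(p[2]),np.sin(p[2])],[-np.sin(p[2]),np.cos(p[2])]])+p[:2])-P).ravel()
    r=least_squares(f,guess,loss='soft_l1',f_scale=.003);return r.x,(r.fun.reshape(-1,2)*1000).round(1)
E
python3 - <<'E'
from h import *
c=np.load("w1.npy",allow_pickle=True).item()
s=lambda l:[(a*.8-.1,b*.8-.1) for a,b in l]
# facing nose: left then right
r,e=fit(c,s([(319,48),(329,29),(366,25),(466,75),(473,84),(449,146),(437,142),(343,93)]),156,66,.05,[.54,.36,3]);print(r,np.degrees(r[2]));print(e.tolist())
r,e=fit(c,s([(252,271),(271,263),(293,273),(352,335),(355,344),(326,373),(318,368),(259,301)]),143,53,.03,[.44,.11,2.2]);print(r,np.degrees(r[2]));print(e.tolist())
print(bp(c,*s([(300,318)])[0],.036))
r,e=fit(c,s([(465,353),(443,345),(442,312),(484,222),(494,218),(537,238),(535,249),(496,334)]),160,70,.012,[.65,.15,-1.8]);print(r,np.degrees(r[2]));print(e.tolist())
a,b=[bp(c,*q,.044) for q in s([(502,268),(477,325)])];print((a+b)/2,a-b,np.degrees(np.arctan2(*(b-a)[[1,0]])))
E
```

```text
[0.54387658 0.35374242 2.68342194] 153.74875171727925
[[-7.4, -3.4], [-6.0, 4.0], [-1.2, 3.7], [6.6, -3.8], [3.3, -6.6], [2.7, 4.7], [3.9, -2.7], [-7.1, 2.8]]
[0.43815607 0.11603403 2.23507653] 128.06045208514334
[[-4.3, 0.3], [-5.4, 7.5], [2.6, 0.2], [1.7, -7.3], [-2.8, -7.7], [2.9, 5.2], [0.7, 0.3], [1.0, -0.7]]
[0.43956023 0.1117106  0.036     ]
[ 0.648539    0.13737935 -1.98833356] -113.92312148142541
[[-1.2, -1.8], [1.6, -1.4], [-2.7, -2.2], [0.6, 1.9], [0.3, 1.6], [0.3, 1.9], [5.7, 3.7], [-3.2, -3.5]]
[0.64821983 0.13733248 0.044     ] [0.02412723 0.06345099 0.        ] -110.81929725881466
```

Request:
arm_command:
  plan:
    - {"slide":[0.0875,-0.003,0.0635],"grip":-1,"spin":0}
    - {"slide":[0.0875,-0.003,0.0635],"grip":-1,"spin":0}
    - {"slide":[0.0875,-0.003,0.0635],"grip":-1,"spin":0}
    - {"slide":[0.0875,-0.003,0.0635],"grip":-1,"spin":0}
    - {"slide":[0,0,0],"grip":-1,"spin":-1}
    - {"slide":[0,0,0],"grip":-1,"spin":-1}
    - {"slide":[0,0,0],"grip":-1,"spin":-1}
    - {"slide":[0,0,0],"grip":-1,"spin":-1}
    - {"slide":[0,0,0],"grip":-1,"spin":-1}
    - {"slide":[0,0,0],"grip":-1,"spin":-1}

```text
time: 2.33
tool_pos: [0.5442, 0.3536, 0.2011]
ee_rot: [-3.14, 0.0, 2.095]
wrist_force: [-0.4, -0.1, -0.3]
width: 0.094
finger_force: 0.0
```

Request:
arm_command:
  plan:
    - {"slide":[0,0,0],"grip":-1,"spin":-1}
    - {"slide":[0,0,0],"grip":-1,"spin":-1}
    - {"slide":[0,0,0],"grip":-1,"spin":-1}
    - {"slide":[0,0,0],"grip":-1,"spin":-1}
    - {"slide":[0,0,0],"grip":-1,"spin":-1}
    - {"slide":[0,0,0],"grip":-1,"spin":-1}
    - {"slide":[0,0,0],"grip":-1,"spin":-0.75}
    - {"slide":[0,0,0],"grip":-1,"spin":0}
    - {"slide":[0,0,0],"grip":-1,"spin":0}
    - {"slide":[0,0,0],"grip":-1,"spin":0}

```text
time: 3.58
tool_pos: [0.5441, 0.3547, 0.202]
ee_rot: [-3.141, -0.0, 2.682]
wrist_force: [0.3, -0.0, -0.2]
width: 0.0942
finger_force: 0.0
```

```bash
cat >> h.py <<'E'
def wshot(n,scale=1.25):
    o=sensors.get_obs();print(o['tool_pos'].round(4),o['ee_rot'].round(4),o['time'],o['width'])
    c=camera_info("wrist");np.save(n+".npy",c,allow_pickle=True)
    a=snapshot("wrist")[:,:,::-1]
    cv2.imwrite(f"{n}raw.png",a);cv2.imwrite(f"pics/{n}.png",cv2.resize(a,(800,600),interpolation=cv2.INTER_CUBIC))
    return c,a
E
python3 -c "from h import *;wshot('w2')"
```

```text
[0.5441 0.3547 0.202 ] [-3.1414 -0.      2.6825] 3.575 0.09415206316738761
```

View pics/w2.png

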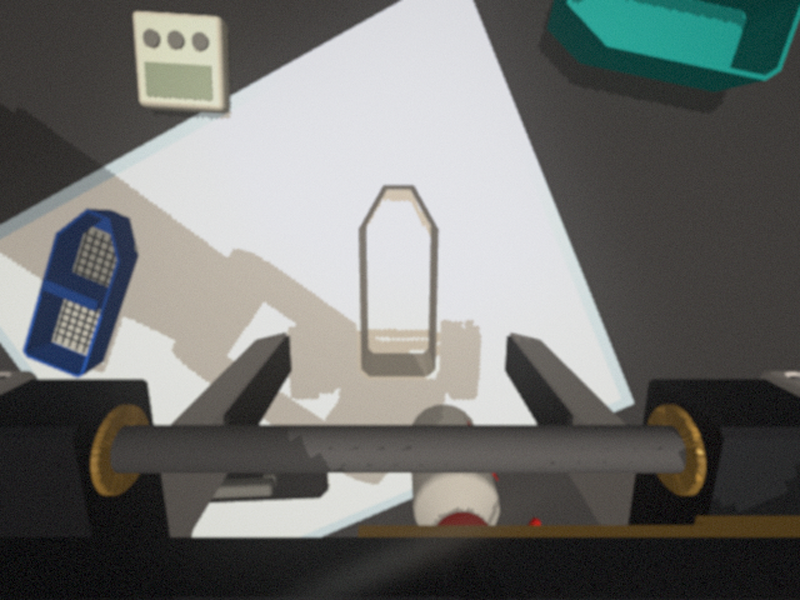

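```bash
python3 - <<'E'
from h import *
c=np.load("w2.npy",allow_pickle=True).item()
s=lambda l:[(a*.8-.1,b*.8-.1) for a,b in l]
r,e=fit(c,s([(386,186),(414,186),(438,229),(434,376),(363,376),(359,229)]),156,66,.05,[.54,.36,2.7],[0,1,2,4,5,7]);print(r,np.degrees(r[2]));print(e.tolist())
n=bp(c,*s([(400,185.5)])[0],.05);t=bp(c,*s([(399,377)])[0],.05)
print(n,t,(n+t)/2,np.linalg.norm(n-t))
P=np.array([.5441,.3547]);d=np.array([np.cos(2.6825),np.sin(2.6825)]);print(((n+t)/2)[:2].dot(d)-P@d, (r[:2]-P)@d,(r[:2]-P)@np.array([d[1],-d[0]]))
E
```

```text
[0.5457486  0.35457568 2.66946714] 152.9492009225826
[[-4.4, -1.1], [-1.6, 3.8], [1.9, 3.6], [1.7, -6.0], [4.4, 0.9], [-2.0, -2.3]]
[0.47895121 0.38885445 0.05      ] [0.61312193 0.32163296 0.05      ] [0.54603657 0.3552437  0.05      ] 0.1500683565977403
-0.001495112261731213 -0.0015329855106893176 0.0006191034704967175
```

Request:
arm_command:
  plan:
    - {"slide":[-0.003,0.001,0.09],"grip":-1,"spin":0.1}
    - {"slide":[0,0,0.09],"grip":-1,"spin":0}
    - {"slide":[0,0,0.09],"grip":-1,"spin":0}
    - {"slide":[0,0,0.052],"grip":-1,"spin":0}
    - {"slide":[0,0,0],"grip":-1,"spin":0}
    - {"slide":[0,0,0],"grip":1,"spin":0}
    - {"slide":[0,0,0],"grip":1,"spin":0}
    - {"slide":[0,0,0],"grip":1,"spin":0}
    - {"slide":[0,0,0],"grip":1,"spin":0}
    - {"slide":[0,0,0],"grip":1,"spin":0}

```text
time: 4.88
tool_pos: [0.5462, 0.3549, 0.0427]
ee_rot: [3.14, 0.002, 2.675]
wrist_force: [-0.8, -1.0, 6.2]
width: 0.0649
finger_force: 30.0
```

Request:
arm_command:
  plan:
    - {"slide":[0,0,-0.05],"grip":1,"spin":0}
    - {"slide":[0,0,-0.1],"grip":1,"spin":0}
    - {"slide":[0,0,-0.1],"grip":1,"spin":0}
    - {"slide":[0,0,-0.1],"grip":1,"spin":0}
    - {"slide":[0,0,-0.1],"grip":1,"spin":0}
    - {"slide":[0,0,0],"grip":1,"spin":0}
    - {"slide":[0,0,0],"grip":1,"spin":0}

```text
time: 5.75
tool_pos: [0.5452, 0.3546, 0.2638]
ee_rot: [-3.139, -0.002, 2.675]
wrist_force: [-1.0, -0.4, -1.9]
width: 0.0652
finger_force: 30.0
```

```bash
python3 - <<'E'
from h import *
c=[camera_info(n) for n in("scene","side")];np.save("ext.npy",c,allow_pickle=True)
im=[snapshot(n)[:,:,::-1] for n in("scene","side")]
out=np.zeros((500,800,3),np.uint8)
for i in range(2):
    cv2.imwrite(f"ext{i}.png",im[i])
    u,v=proj(c[i],[.59,-.225,.11])[0].astype(int); x0,y0=u-60,v-75
    print(i,x0,y0)
    k=cv2.resize(im[i][y0:y0+125,x0:x0+100],(400,500),interpolation=cv2.INTER_CUBIC)
    out[:,400*i:400*i+400]=k
cv2.imwrite("pics/drip.png",out)
E
```

```text
0 245 277
1 240 107
```

View pics/drip.png

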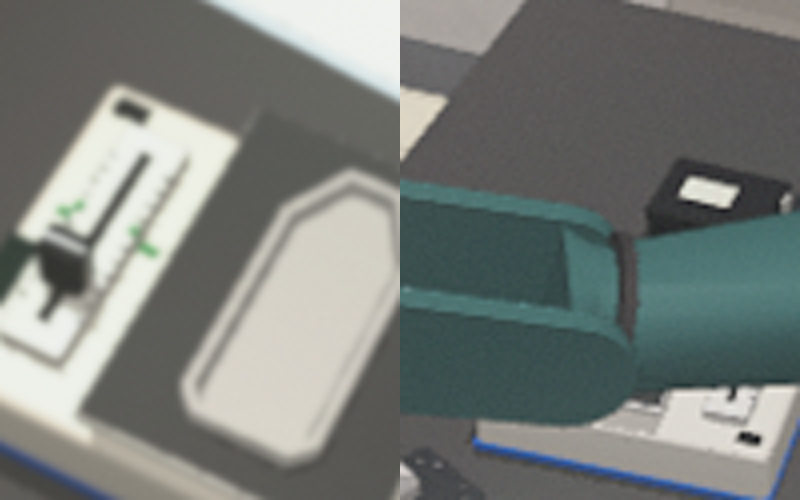

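```bash
python3 - <<'E'
from h import *
c=np.load("ext.npy",allow_pickle=True)[0]
px=[(333,319.7),(344.1,325.7),(347.5,341),(325,390.8),(317.5,393.2),(292,378.2),(290.7,371.5),(316.2,329.5)]
r,e=fit(c,px,168,78,.119,[.62,-.22,1.57]);print(r,np.degrees(r[2]));print(e.tolist())
print([bp(c,u,v,.119)[:2].round(3).tolist() for u,v in px])
E
```

```text
[ 0.62321915 -0.21176478  1.67066241] 95.72190490473925
[[1.4, -0.1], [-1.0, 2.5], [3.2, 0.3], [-2.3, -1.6], [0.5, 2.2], [-0.3, -3.6], [1.4, -7.5], [-3.0, 4.7]]
[[0.601, -0.129], [0.629, -0.129], [0.654, -0.158], [0.672, -0.282], [0.662, -0.294], [0.601, -0.295], [0.591, -0.284], [0.582, -0.171]]
```

Request:
arm_command:
  plan:
    - {"slide":[0,0,-0.036],"grip":1,"spin":1}
    - {"slide":[0,0,-0.036],"grip":1,"spin":1}
    - {"slide":[0,0,0],"grip":1,"spin":1}
    - {"slide":[0,0,0],"grip":1,"spin":1}
    - {"slide":[0,0,0],"grip":1,"spin":1}
    - {"slide":[0,0,0],"grip":1,"spin":1}
    - {"slide":[0,0,0],"grip":1,"spin":1}
    - {"slide":[0,0,0],"grip":1,"spin":1}
    - {"slide":[0,0,0],"grip":1,"spin":1}
    - {"slide":[0,0,0],"grip":1,"spin":1}

```text
time: 7.1
tool_pos: [0.545, 0.3545, 0.2989]
ee_rot: [-3.137, 0.001, 1.799]
wrist_force: [0.7, -1.0, -1.0]
width: 0.0651
finger_force: 30.0
```

Request:
arm_command:
  plan:
    - {"slide":[0,0,0],"grip":1,"spin":1}
    - {"slide":[0,0,0],"grip":1,"spin":0.5}
    - {"slide":[-0.08,0.004,0],"grip":1,"spin":0}
    - {"slide":[-0.11,0.005,0],"grip":1,"spin":0}
    - {"slide":[-0.11,0.005,0],"grip":1,"spin":0}
    - {"slide":[-0.11,0.005,0],"grip":1,"spin":0}
    - {"slide":[-0.11,0.005,0],"grip":1,"spin":0}
    - {"slide":[-0.11,0.005,0],"grip":1,"spin":0}
    - {"slide":[-0.11,0.005,0],"grip":1,"spin":0}
    - {"slide":[-0.11,0.005,0],"grip":1,"spin":0}

```text
time: 8.35
tool_pos: [0.607, -0.0677, 0.2992]
ee_rot: [-3.137, -0.002, 1.671]
wrist_force: [0.9, 0.6, -1.7]
width: 0.0651
finger_force: 30.0
```

Request:
arm_command:
  plan:
    - {"slide":[-0.11,0.002,0],"grip":1,"spin":0}
    - {"slide":[-0.11,0,0],"grip":1,"spin":0}
    - {"slide":[-0.11,0,0],"grip":1,"spin":0}
    - {"slide":[-0.11,0,0],"grip":1,"spin":0}
    - {"slide":[-0.05,0,0],"grip":1,"spin":0}
    - {"slide":[0,0,0],"grip":1,"spin":0}
    - {"slide":[0,0,0],"grip":1,"spin":0}
    - {"slide":[0,0,0],"grip":1,"spin":0}

```text
time: 9.35
tool_pos: [0.6333, -0.308, 0.3024]
ee_rot: [3.141, -0.0, 1.673]
wrist_force: [-0.4, -0.0, -1.2]
width: 0.0653
finger_force: 30.0
```

```bash
python3 -c "
from h import *;c,a=wshot('w3')
cv2.imwrite('pics/w3c.png',cv2.resize(a[0:400,100:560],(690,600),interpolation=cv2.INTER_CUBIC))"
```

```text
[ 0.6333 -0.308   0.3024] [ 3.1414e+00 -4.0000e-04  1.6733e+00] 9.35 0.06530162872569065
```

View pics/w3c.png

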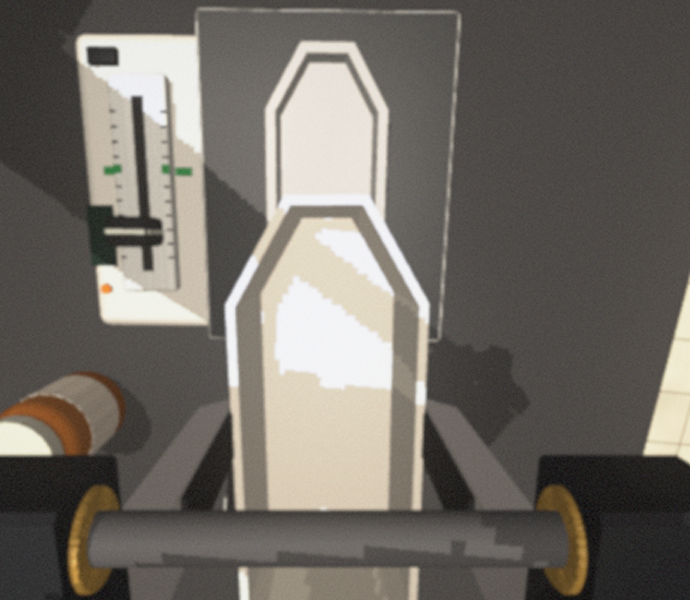

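```bash
python3 - <<'E'
from h import *
c=np.load("w3.npy",allow_pickle=True).item()
s=lambda l:[(100+(a-.25)/1.5,(b-.25)/1.5) for a,b in l]
def rep(r,e):
    P=np.array([.6333,-.308]);y=1.6733;d=np.array([np.cos(y),np.sin(y)]);n=np.array([d[1],-d[0]])
    print(r.round(4),"yaw",np.degrees(r[2]).round(2),"tool x,y",((r[:2]-P)@d).round(4),((r[:2]-P)@n).round(4));print(e.tolist())
rep(*fit(c,s([(303,42),(355,41),(388,110),(266,110)]),168,78,.119,[.62,-.21,1.6],[0,1,2,7]))
rep(*fit(c,s([(284,196),(372,196),(430,303),(227,305)]),156,66,.3097,[.63,-.3,1.6],[0,1,2,7]))
# platform edges z=.105
a=[bp(c,*q,.105) for q in s([(196,10),(210,337),(460,13),(440,341)])]
for p,q in ((1,0),(3,2)): print("platform yaw",np.degrees(np.arctan2(*(a[q]-a[p])[[1,0]])))
print((sum(a)/4), np.linalg.norm(a[0]-a[2]),np.linalg.norm(a[0]-a[1]))
for z in (.06,.08,.1):print(z,[bp(c,*q,z).round(4).tolist() for q in s([(112,170.5),(184,172),(132,232)])])
E
```

```text
[ 0.6234 -0.2124  1.6617] yaw 95.21 tool x,y 0.0961 -0.0001
[[2.7, -1.9], [-3.3, -3.3], [0.4, 2.1], [-0.2, 2.9]]
[ 0.6342 -0.3069  1.6794] yaw 96.22 tool x,y 0.001 0.001
[[0.5, 0.2], [-0.7, 0.3], [0.3, -0.4], [-0.1, -0.2]]
platform yaw 95.19627461010768
platform yaw 95.269983408032
[ 0.62293678 -0.21011123  0.105     ] 0.1673476299899083 0.21096924462933364
0.06 [[0.4595, -0.2112, 0.06], [0.5138, -0.2068, 0.06], [0.4752, -0.2552, 0.06]]
0.08 [[0.4675, -0.2126, 0.08], [0.5192, -0.2084, 0.08], [0.4824, -0.2545, 0.08]]
0.1 [[0.4755, -0.2141, 0.1], [0.5247, -0.21, 0.1], [0.4897, -0.2538, 0.1]]
```

Request:
arm_command:
  plan:
    - {"slide":[0.064,-0.002,0.05],"grip":1,"spin":0.2}
    - {"slide":[0.064,0,0.05],"grip":1,"spin":0}
    - {"slide":[0.065,0,0.05],"grip":1,"spin":0}
    - {"slide":[0,0,0.05],"grip":1,"spin":0}
    - {"slide":[0,0,0.04],"grip":1,"spin":0}
    - {"slide":[0,0,0.03],"grip":1,"spin":0}
    - {"slide":[0,0,0],"grip":1,"spin":0}
    - {"slide":[0,0,0],"grip":1,"spin":0}
    - {"slide":[0,0,0],"grip":1,"spin":0}

```text
time: 10.52
tool_pos: [0.6242, -0.2141, 0.1686]
ee_rot: [3.139, 0.001, 1.654]
wrist_force: [0.3, 0.2, -1.2]
width: 0.0653
finger_force: 30.0
```

Request:
arm_command:
  plan:
    - {"slide":[0.003,-0.003,0],"grip":1,"spin":0}
    - {"slide":[0,0,0.008],"grip":1,"spin":0}
    - {"slide":[0,0,0.008],"grip":1,"spin":0}
    - {"slide":[0,0,0.008],"grip":1,"spin":0}
    - {"slide":[0,0,0.008],"grip":1,"spin":0}
    - {"slide":[0,0,0],"grip":1,"spin":0}
    - {"slide":[0,0,0],"grip":1,"spin":0}

```text
time: 11.4
tool_pos: [0.6219, -0.2124, 0.1512]
ee_rot: [3.142, 0.0, 1.654]
wrist_force: [-0.9, 0.4, -0.3]
width: 0.065
finger_force: 30.0
```

Request:
arm_command:
  plan:
    - {"slide":[0,0,0.003],"grip":1,"spin":0}
    - {"slide":[0,0,0.003],"grip":1,"spin":0}
    - {"slide":[0,0,0],"grip":1,"spin":0}

```text
time: 11.78
tool_pos: [0.6219, -0.2124, 0.1512]
ee_rot: [3.14, 0.001, 1.654]
wrist_force: [-3.0, 1.8, 8.7]
width: 0.0646
finger_force: 30.0
```

Request:
arm_command:
  plan:
    - {"slide":[0,0,-0.004],"grip":-1,"spin":0}
    - {"slide":[0,0,0],"grip":-1,"spin":0}
    - {"slide":[0,0,0],"grip":-1,"spin":0}
    - {"slide":[0,0,0],"grip":-1,"spin":0}
    - {"slide":[0,0,-0.06],"grip":-1,"spin":0}
    - {"slide":[0,0,-0.08],"grip":-1,"spin":0}
    - {"slide":[0,0,-0.08],"grip":-1,"spin":0}
    - {"slide":[0,0,-0.08],"grip":-1,"spin":0}
    - {"slide":[0,0,0],"grip":-1,"spin":0}
    - {"slide":[0,0,0],"grip":-1,"spin":0}

```text
time: 13.02
tool_pos: [0.6218, -0.2123, 0.2988]
ee_rot: [-3.14, -0.001, 1.654]
wrist_force: [0.4, 0.1, 0.7]
width: 0.0939
finger_force: 0.0
```

```bash
python3 -c "
from h import *;c,a=wshot('w4')
"
```

```text
[ 0.6218 -0.2123  0.2988] [-3.1402e+00 -7.0000e-04  1.6537e+00] 13.025 0.09391843152726527
```

Request:
arm_command:
  plan:
    - {"slide":[0.097,-0.044,0],"grip":-0.06,"spin":0}
    - {"slide":[0.097,-0.044,0],"grip":-0.06,"spin":0}
    - {"slide":[0.097,-0.044,0],"grip":-0.06,"spin":0}
    - {"slide":[0.097,-0.044,0],"grip":-0.06,"spin":0}
    - {"slide":[0.097,-0.044,0],"grip":-0.06,"spin":0}
    - {"slide":[0.097,-0.044,0],"grip":-0.06,"spin":0}
    - {"slide":[0.096,-0.046,0],"grip":-0.06,"spin":0}
    - {"slide":[0,0,0.05],"grip":-0.06,"spin":1}
    - {"slide":[0,0,0.05],"grip":-0.06,"spin":1}
    - {"slide":[0,0,0.05],"grip":-0.06,"spin":1}

```text
time: 14.32
tool_pos: [0.4381, 0.1127, 0.222]
ee_rot: [-3.138, 0.001, 1.39]
wrist_force: [0.4, 0.3, -0.6]
width: 0.0501
finger_force: 0.0
```

Request:
arm_command:
  plan:
    - {"slide":[0,0,0.05],"grip":-0.06,"spin":1}
    - {"slide":[0,0,0],"grip":-0.06,"spin":1}
    - {"slide":[0,0,0],"grip":-0.06,"spin":1}
    - {"slide":[0,0,0],"grip":-0.06,"spin":1}
    - {"slide":[0,0,0],"grip":-0.06,"spin":1}
    - {"slide":[0,0,0],"grip":-0.06,"spin":1}
    - {"slide":[0,0,0],"grip":-0.06,"spin":1}
    - {"slide":[0,0,0],"grip":-0.06,"spin":1.0}
    - {"slide":[0,0,0],"grip":-0.06,"spin":0.4}
    - {"slide":[0,0,0],"grip":-0.06,"spin":0}

```text
time: 15.58
tool_pos: [0.4388, 0.1125, 0.1989]
ee_rot: [-3.141, 0.002, 0.66]
wrist_force: [-0.2, -0.2, 0.3]
width: 0.0502
finger_force: 0.0
```

```bash
python3 - <<'E'
from h import *
c,a=wshot('w5')
b=cv2.imread('w4raw.png')
out=np.zeros((600,800,3),np.uint8)
# left: w5 top; right: w4
out[:, :400]=cv2.resize(a[60:360,190:390+0],(400,600),interpolation=cv2.INTER_CUBIC)
out[:, 400:]=cv2.resize(b[60:360,220:420],(400,600),interpolation=cv2.INTER_CUBIC)
cv2.imwrite('pics/w45.png',out)
hsv=cv2.cvtColor(a,cv2.COLOR_BGR2HSV);m=cv2.inRange(hsv,(100,120,40),(130,255,255));m[330:]=0
n,l,s,ce=cv2.connectedComponentsWithStats(m)
for i in range(1,n):
    if s[i,4]>200:print(s[i],ce[i])
E
```

```text
[0.4388 0.1125 0.1989] [-3.1406e+00  1.8000e-03  6.5960e-01] 15.575 0.05016020670192836
[ 509  145  131  159 1411] [577.25868179 224.08929837]
[ 249  200  139   51 1629] [312.05402087 228.7170043 ]
```

```bash
python3 - <<'E'
from h import *
a=cv2.imread('w5raw.png');b=cv2.imread('w4raw.png')
out=np.zeros((600,800,3),np.uint8)
out[:250]=0
out[:300,:400]=cv2.resize(a[165:285,240:400],(400,300),interpolation=cv2.INTER_CUBIC)
out[:, 400:]=cv2.resize(b[90:315,245:395],(400,600),interpolation=cv2.INTER_CUBIC)
w=cv2.imread('w1raw.png')[165:290,340:440]
out[300:,:400][:, :240]=cv2.resize(w,(240,300),interpolation=cv2.INTER_CUBIC)
cv2.imwrite('pics/w45b.png',out)
E
```

```text
(no output)
```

View pics/w45b.png

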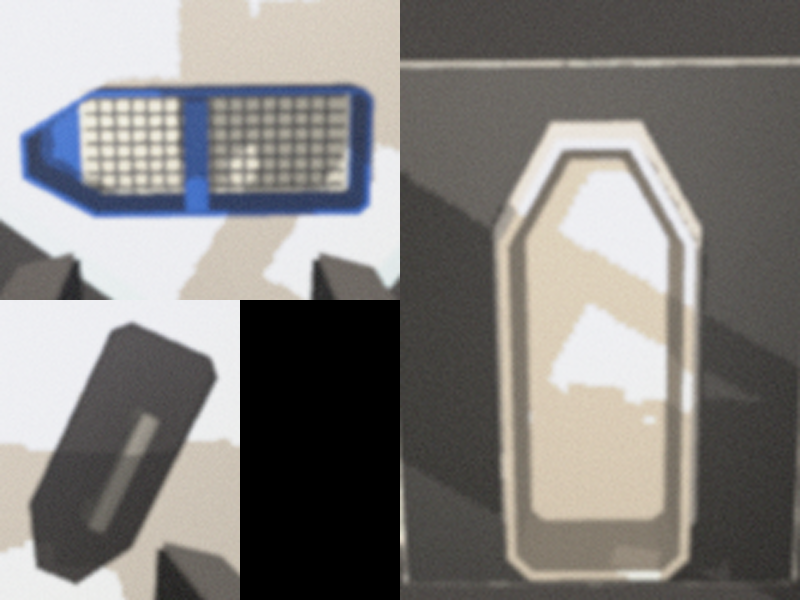

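```bash
python3 - <<'E'
from h import *
c=np.load("w5.npy",allow_pickle=True).item()
s=lambda l:[(240+a/2.5,165+b/2.5) for a,b in l]
r,e=fit(c,s([(24,178),(22,133),(95,88),(363,88),(373,98),(370,202),(360,213),(97,214)]),143,53,.03,[.44,.11,2.2])
P=np.array([.4388,.1125]);y=.6596;d=np.array([np.cos(y),np.sin(y)]);n=np.array([d[1],-d[0]])
print(r,np.degrees(r[2]),(r[:2]-P)@d,(r[:2]-P)@n);print(e.tolist())
B=bp(c,*s([(196.5,140)])[0],.036)[:2];print(B,(B-P)@d,(B-P)@n)
c=np.load("w1.npy",allow_pickle=True).item()
a,b=[bp(c,340+u/2.4,165+(v-300)/2.4,.044) for u,v in((148,415),(97,530))];print((a+b)/2,np.linalg.norm(a-b),np.degrees(np.arctan2(*(b-a)[[1,0]])))
E
```

```text
[0.43740442 0.11082441 2.24130906] 128.41754979697893 -0.002129646317880113 0.0004689014274452196
[[-3.3, -1.2], [2.3, 3.6], [1.4, -2.1], [-0.9, 2.8], [-1.6, -2.7], [2.8, 1.2], [-2.4, 2.3], [1.3, -3.8]]
[0.44240297 0.11481011] 0.004262842376678719 0.0003823679607249021
[0.64756192 0.13759462 0.044     ] 0.07143354806141913 -111.0759374143516
```

Request:
arm_command:
  plan:
    - {"slide":[-0.004,0.001,0.08],"grip":-0.06,"spin":-0.12}
    - {"slide":[0,0,0.09],"grip":-0.06,"spin":0}
    - {"slide":[0,0,0.09],"grip":-0.06,"spin":0}
    - {"slide":[0,0,0.05],"grip":-0.06,"spin":0}
    - {"slide":[0,0,0.022],"grip":-0.06,"spin":0}
    - {"slide":[0,0,0],"grip":-0.06,"spin":0}
    - {"slide":[0,0,0],"grip":1,"spin":0}
    - {"slide":[0,0,0],"grip":1,"spin":0}
    - {"slide":[0,0,0],"grip":1,"spin":0}
    - {"slide":[0,0,0],"grip":1,"spin":0}

```text
time: 16.88
tool_pos: [0.4384, 0.111, 0.0345]
ee_rot: [3.141, -0.001, 0.669]
wrist_force: [-0.2, -0.1, 1.0]
width: 0.0129
finger_force: 0.0
```

Request:
arm_command:
  plan:
    - {"slide":[0,0,0],"grip":1,"spin":0}
    - {"slide":[0,0,0],"grip":1,"spin":0}
    - {"slide":[0,0,0],"grip":1,"spin":0}

```text
time: 17.25
tool_pos: [0.4382, 0.1111, 0.0343]
ee_rot: [3.142, -0.0, 0.669]
wrist_force: [-0.8, 1.0, 3.1]
width: 0.0092
finger_force: 30.0
```

Request:
arm_command:
  plan:
    - {"slide":[0,0,-0.04],"grip":1,"spin":0}
    - {"slide":[0,0,-0.08],"grip":1,"spin":0}
    - {"slide":[0,0,-0.1],"grip":1,"spin":0}
    - {"slide":[0,0,-0.1],"grip":1,"spin":0}
    - {"slide":[0,0,-0.1],"grip":1,"spin":0}
    - {"slide":[0,0,-0.1],"grip":1,"spin":0}
    - {"slide":[0,0,0],"grip":1,"spin":0}
    - {"slide":[0,0,0],"grip":1,"spin":0}

```text
time: 18.25
tool_pos: [0.4378, 0.1108, 0.2927]
ee_rot: [-3.141, 0.002, 0.669]
wrist_force: [0.6, -0.4, -1.1]
width: 0.0096
finger_force: 30.0
```

```bash
python3 - <<'E'
from h import *
c,a=wshot('w6')
hsv=cv2.cvtColor(a,cv2.COLOR_BGR2HSV);m=cv2.inRange(hsv,(100,110,30),(130,255,255));m[:,:150]=0;m[:,480:]=0
m=cv2.morphologyEx(m,cv2.MORPH_OPEN,np.ones((3,3)))
n,l,s,ce=cv2.connectedComponentsWithStats(m)
for i in range(1,n):
    if s[i,4]>100:print(s[i],ce[i])
o=sensors.get_obs();P=o['tool_pos'];y=o['ee_rot'][2];d=np.array([np.cos(y),np.sin(y)]);nn=np.array([d[1],-d[0]])
z=P[2]-.0343+.03
# predicted rim corners of a centred mesh vs mask
M=corners(143,53);W=np.array([P[:2]-x*nn+yy*d for x,yy in M])
print(proj(c,np.c_[W,np.full(8,z)]).round(1).tolist())
for r in range(200,345,6):
    k=np.where(m[r])[0]
    if len(k):print(r,k[0],k[-1],len(k))
E
```

```text
[0.4378 0.1108 0.2927] [-3.1407e+00  1.8000e-03  6.6920e-01] 18.25 0.009605686716388097
[ 187  231  293   98 7867] [319.23426973 270.5052752 ]
[[185.6, 259.9], [189.9, 304.4], [251.7, 326.3], [429.3, 326.3], [444.5, 313.3], [450.4, 249.9], [436.7, 235.5], [247.1, 235.6]]
236 243 439 186
242 230 448 49
248 220 451 58
254 210 450 69
260 200 450 81
266 190 449 89
272 187 478 99
278 188 473 98
284 188 469 100
290 189 464 99
296 189 459 99
302 193 454 107
308 308 450 34
314 308 449 30
320 308 328 21
326 307 329 23
```

Request:
arm_command:
  plan:
    - {"slide":[0,0,0],"grip":1,"spin":1}
    - {"slide":[0,0,0],"grip":1,"spin":1}
    - {"slide":[0,0,0],"grip":1,"spin":1}
    - {"slide":[0,0,0],"grip":1,"spin":1}
    - {"slide":[0,0,0],"grip":1,"spin":1}
    - {"slide":[0,0,0],"grip":1,"spin":1}
    - {"slide":[0,0,0],"grip":1,"spin":0.66}
    - {"slide":[0.044,0.096,0],"grip":1,"spin":0}
    - {"slide":[0.044,0.096,0],"grip":1,"spin":0}
    - {"slide":[0.044,0.096,0],"grip":1,"spin":0}

```text
time: 19.55
tool_pos: [0.5163, -0.0278, 0.2913]
ee_rot: [-3.14, 0.004, 0.089]
wrist_force: [0.0, 0.7, -1.5]
width: 0.009
finger_force: 30.0
```

Request:
arm_command:
  plan:
    - {"slide":[0.044,0.096,0],"grip":1,"spin":0}
    - {"slide":[0.044,0.096,0],"grip":1,"spin":0}
    - {"slide":[0.044,0.096,0],"grip":1,"spin":0}
    - {"slide":[0.046,0.098,0],"grip":1,"spin":0}
    - {"slide":[0,0,0.05],"grip":1,"spin":0}
    - {"slide":[0,0,0.05],"grip":1,"spin":0}
    - {"slide":[0,0,0.05],"grip":1,"spin":0}
    - {"slide":[0,0,0],"grip":1,"spin":0}
    - {"slide":[0,0,0],"grip":1,"spin":0}
    - {"slide":[0,0,0],"grip":1,"spin":0}

```text
time: 20.8
tool_pos: [0.6227, -0.2112, 0.2206]
ee_rot: [3.14, -0.002, 0.088]
wrist_force: [0.0, -0.9, -1.4]
width: 0.0094
finger_force: 30.0
```

```bash
python3 - <<'E'
from h import *
c,a=wshot('w7')
P=sensors.get_obs()['tool_pos'];y=sensors.get_obs()['ee_rot'][2]
d=np.array([np.cos(y),np.sin(y)]);n=np.array([d[1],-d[0]]);D=np.array([.6228,-.2113])-P[:2];print("stain-TCP tool x,y",D@d,D@n,np.degrees(y))
E
```

```text
[ 0.6227 -0.2112  0.2206] [ 3.1404e+00 -2.2000e-03  8.8300e-02] 20.8 0.009428512280574413
stain-TCP tool x,y 9.865751654430891e-05 6.545610709632397e-05 5.054743119398626
```

Request:
arm_command:
  plan:
    - {"slide":[-0.002,0,0.03],"grip":1,"spin":0}
    - {"slide":[0,0,0.03],"grip":1,"spin":0}
    - {"slide":[0,0,0.03],"grip":1,"spin":0}
    - {"slide":[0,0,0.014],"grip":1,"spin":0}
    - {"slide":[0,0,0.014],"grip":1,"spin":0}
    - {"slide":[0,0,0.01],"grip":1,"spin":0}
    - {"slide":[0,0,0.01],"grip":1,"spin":0}
    - {"slide":[0,0,0],"grip":1,"spin":0}
    - {"slide":[0,0,0],"grip":1,"spin":0}

```text
time: 21.98
tool_pos: [0.6214, -0.2112, 0.1505]
ee_rot: [3.141, -0.001, 0.088]
wrist_force: [0.3, 0.1, -1.3]
width: 0.0096
finger_force: 30.0
```

Request:
arm_command:
  plan:
    - {"slide":[0,0,0.004],"grip":1,"spin":0}
    - {"slide":[0,0,0.004],"grip":1,"spin":0}
    - {"slide":[0,0,0.002],"grip":1,"spin":0}
    - {"slide":[0,0,0],"grip":1,"spin":0}

```text
time: 22.48
tool_pos: [0.6214, -0.2112, 0.1469]
ee_rot: [3.141, -0.002, 0.088]
wrist_force: [-2.2, 0.8, 4.2]
width: 0.0095
finger_force: 30.0
```

Request:
arm_command:
  plan:
    - {"slide":[0,0,-0.002],"grip":-0.06,"spin":0}
    - {"slide":[0,0,0],"grip":-0.06,"spin":0}
    - {"slide":[0,0,0],"grip":-0.06,"spin":0}
    - {"slide":[0,0,-0.04],"grip":-0.06,"spin":0}
    - {"slide":[0,0,-0.1],"grip":-0.06,"spin":0}
    - {"slide":[0,0,-0.1],"grip":-0.06,"spin":0}
    - {"slide":[0,0,0],"grip":-0.06,"spin":0}
    - {"slide":[0,0,0],"grip":-0.06,"spin":0}

```text
time: 23.48
tool_pos: [0.6211, -0.2111, 0.2651]
ee_rot: [-3.141, 0.001, 0.088]
wrist_force: [0.1, -0.3, 0.2]
width: 0.0493
finger_force: 0.0
```

```bash
python3 - <<'E'
from h import *
c,a=wshot('w8');print(sensors.get_obs()['joint_positions'])
# mesh placement check: blue extents vs model at home
hsv=cv2.cvtColor(a,cv2.COLOR_BGR2HSV);m=cv2.inRange(hsv,(100,110,30),(130,255,255))
m=cv2.morphologyEx(m,cv2.MORPH_OPEN,np.ones((3,3)))
n,l,s,ce=cv2.connectedComponentsWithStats(m)
for i in range(1,n):
    if s[i,4]>60:print(s[i],ce[i])
y=np.radians(95.1);d=np.array([np.cos(y),np.sin(y)]);nn=np.array([-d[1],d[0]])
W=np.array([np.array([.6225,-.2113])+x*d+yy*nn for x,yy in corners(143,53)])
print(proj(c,np.c_[W,np.full(8,.143)]).round(1).tolist())
E
```

```text
[ 0.6211 -0.2111  0.2651] [-3.1411e+00  8.0000e-04  8.8200e-02] 23.475 0.0493307057120748
[-4.14083285e-01  3.30076671e-01  9.76085167e-01 -2.85087288e-05
  1.83886538e+00  1.06855546e+00]
[ 237  205  163   59 3685] [316.48792402 239.4119403 ]
[[237.9, 247.5], [236.2, 218.5], [274.9, 203.0], [392.5, 202.7], [401.3, 211.9], [399.0, 253.1], [389.6, 261.8], [276.7, 262.0]]
```

Request:
arm_command:
  plan:
    - {"slide":[0.019,-0.115,-0.02],"grip":-0.06,"spin":0}
    - {"slide":[0.019,-0.115,0],"grip":-0.06,"spin":0}
    - {"slide":[0.019,-0.115,0],"grip":-0.06,"spin":0}
    - {"slide":[0.019,-0.115,0],"grip":-0.06,"spin":0}
    - {"slide":[0.019,-0.115,0],"grip":-0.06,"spin":0}
    - {"slide":[0.019,-0.115,0],"grip":-0.06,"spin":0}
    - {"slide":[0,0,0],"grip":-0.06,"spin":-1}
    - {"slide":[0,0,0],"grip":-0.06,"spin":-1}
    - {"slide":[0,0,0],"grip":-0.06,"spin":-1}
    - {"slide":[0,0,0],"grip":-0.06,"spin":-1}

```text
time: 24.78
tool_pos: [0.6468, 0.1376, 0.2729]
ee_rot: [-3.14, 0.005, 0.44]
wrist_force: [-0.5, 0.1, -0.4]
width: 0.0498
finger_force: 0.0
```

Request:
arm_command:
  plan:
    - {"slide":[0,0,0.03],"grip":-0.06,"spin":-1}
    - {"slide":[0,0,0.03],"grip":-0.06,"spin":-1}
    - {"slide":[0,0,0.03],"grip":-0.06,"spin":-1}
    - {"slide":[0,0,0.03],"grip":-0.06,"spin":-1}
    - {"slide":[0,0,0.03],"grip":-0.06,"spin":-1}
    - {"slide":[0,0,0],"grip":-0.06,"spin":-1}
    - {"slide":[0,0,0],"grip":-0.06,"spin":-1}
    - {"slide":[0,0,0],"grip":-0.06,"spin":-1}
    - {"slide":[0,0,0],"grip":-0.06,"spin":-1}
    - {"slide":[0,0,0],"grip":-0.06,"spin":-1}

```text
time: 26.02
tool_pos: [0.6464, 0.1374, 0.1979]
ee_rot: [-3.137, 0.002, 1.313]
wrist_force: [0.6, -0.2, 0.5]
width: 0.05
finger_force: 0.0
```

Request:
arm_command:
  plan:
    - {"slide":[0,0,0],"grip":-0.06,"spin":-1}
    - {"slide":[0,0,0],"grip":-0.06,"spin":-1}
    - {"slide":[0,0,0],"grip":-0.06,"spin":-1}
    - {"slide":[0,0,0],"grip":-0.06,"spin":-1}
    - {"slide":[0,0,0],"grip":-0.06,"spin":-1}
    - {"slide":[0,0,0],"grip":-0.06,"spin":-1}
    - {"slide":[0,0,0],"grip":-0.06,"spin":-1}
    - {"slide":[0,0,0],"grip":-0.06,"spin":-1}
    - {"slide":[0,0,0],"grip":-0.06,"spin":-1}
    - {"slide":[0,0,0],"grip":-0.06,"spin":-1}

```text
time: 27.28
tool_pos: [0.6464, 0.1374, 0.1979]
ee_rot: [-3.137, -0.002, 2.185]
wrist_force: [0.3, -0.1, -0.2]
width: 0.0498
finger_force: 0.0
```

Request:
arm_command:
  plan:
    - {"slide":[0,0,0],"grip":-0.06,"spin":-1}
    - {"slide":[0,0,0],"grip":-0.06,"spin":-1}
    - {"slide":[0,0,0],"grip":-0.06,"spin":-1}
    - {"slide":[0,0,0],"grip":-0.06,"spin":-1}
    - {"slide":[0,0,0],"grip":-0.06,"spin":-1}
    - {"slide":[0,0,0],"grip":-0.06,"spin":-1}
    - {"slide":[0,0,0],"grip":-0.06,"spin":-1}
    - {"slide":[0,0,0],"grip":-0.06,"spin":-1}
    - {"slide":[0,0,0],"grip":-0.06,"spin":-1}
    - {"slide":[0,0,0],"grip":-0.06,"spin":-1}

```text
time: 28.52
tool_pos: [0.6464, 0.1373, 0.1979]
ee_rot: [-3.141, -0.005, 3.058]
wrist_force: [0.6, -1.0, -0.7]
width: 0.0498
finger_force: 0.0
```

Request:
arm_command:
  plan:
    - {"slide":[0,0,0],"grip":-0.06,"spin":-1}
    - {"slide":[0,0,0],"grip":-0.06,"spin":-1}
    - {"slide":[0,0,0],"grip":-0.06,"spin":-1}
    - {"slide":[0,0,0],"grip":-0.06,"spin":-1}
    - {"slide":[0,0,0],"grip":-0.06,"spin":-1}
    - {"slide":[0,0,0],"grip":-0.06,"spin":-1}
    - {"slide":[0,0,0],"grip":-0.06,"spin":-1}
    - {"slide":[0,0,0],"grip":-0.06,"spin":-1}
    - {"slide":[0,0,0],"grip":-0.06,"spin":-1}
    - {"slide":[0,0,0],"grip":-0.06,"spin":-1}

```text
time: 29.78
tool_pos: [0.6464, 0.1374, 0.1979]
ee_rot: [3.138, -0.004, -2.352]
wrist_force: [-0.7, -0.3, -0.2]
width: 0.0499
finger_force: 0.0
```

```bash
python3 - <<'E'
from h import *
c,a=wshot('w9');print(sensors.get_obs()['joint_positions'].round(3),c)
P=sensors.get_obs()['tool_pos'];y=sensors.get_obs()['ee_rot'][2]
g=cv2.cvtColor(a,cv2.COLOR_BGR2GRAY)
# cover: dark blob on light sheet near projected cover centre
u,v=proj(c,[.648,.1375,.012])[0];print("cover px",u,v)
m=cv2.inRange(g,0,105);m[int(330):]=0
m=cv2.morphologyEx(m,cv2.MORPH_OPEN,np.ones((3,3)))
n,l,s,ce=cv2.connectedComponentsWithStats(m)
for i in range(1,n):
    if s[i,4]>300:print(i,s[i],ce[i])
E
```

```text
[0.6464 0.1374 0.1979] [ 3.1384 -0.0041 -2.3525] 29.775 0.0499203181297832
[ 0.124  0.344  1.088 -0.     1.715 -2.238] {'fx': 347.5833641721927, 'fy': 347.5833641721927, 'cx': 318.0748732341991, 'cy': 238.9809298539179, 'position': array([0.60018202, 0.08950259, 0.37352318]), 'rotation': array([-0.23192626, -0.00376546,  2.35869558])}
cover px 316.7467668002059 222.7483968685823
1 [    0     0   336   330 73142] [127.28022203 165.96784337]
4 [ 531    0  109  134 6989] [597.99470597  40.8633567 ]
15 [ 271  147  129  183 9059] [322.93829341 230.5625345 ]
16 [ 604  299   36   31 1001] [622.33766234 315.05994006]
17 [ 426  304  124   26 2804] [481.7243224 317.2617689]
```

```bash
cat >> h.py <<'E'
from scipy.optimize import minimize
def ioufit(c,m,L,W,z,g,rmax=330):
    M=corners(L,W)
    def f(p):
        r=p[2];d=np.array([np.cos(r),np.sin(r)]);n=np.array([-d[1],d[0]])
        X=np.array([p[:2]+x*d+y*n for x,y in M]);q=proj(c,np.c_[X,np.full(8,z)])
        k=np.zeros(m.shape,np.uint8);cv2.fillPoly(k,[np.round(q*16).astype(np.int32)],255,cv2.LINE_AA,4);k[rmax:]=0
        return 1-np.minimum(k,m).sum()/np.maximum(k,m).sum(dtype=float)
    s=np.array([.006,.006,.06]);S=np.array([g]+[np.array(g)+s*e for e in np.eye(3)])
    r=minimize(f,g,method='Nelder-Mead',options=dict(initial_simplex=S,xatol=1e-4,fatol=1e-5));return r.x,r.fun
E
python3 - <<'E'
from h import *
c=np.load("w9.npy",allow_pickle=True).item();a=cv2.imread("w9raw.png");g=cv2.cvtColor(a,cv2.COLOR_BGR2GRAY)
m=cv2.inRange(g,0,105);m[330:]=0;m=cv2.morphologyEx(m,cv2.MORPH_OPEN,np.ones((3,3)))
n,l,s,ce=cv2.connectedComponentsWithStats(m);k=(l==l[int(185),int(300)]) if 0 else (l==15)
k=(k*255).astype(np.uint8);k=cv2.morphologyEx(k,cv2.MORPH_CLOSE,np.ones((25,25)))
for r in range(147,330,12):
    q=np.where(k[r])[0];print(r,q[0],q[-1],end=' | ')
P=np.array([.6464,.1374]);y=-2.3525;d=np.array([np.cos(y),np.sin(y)]);nn=np.array([d[1],-d[0]])
for rm in (300,318):
    kk=k.copy();kk[rm:]=0
    x,f=ioufit(c,kk,160,70,.012,[.648,.1375,np.radians(-112)],rm);print(x,np.degrees(x[2]),f,(x[:2]-P)@d,(x[:2]-P)@nn)
E
```

```text
147 298 302 | 159 276 316 | 171 274 331 | 183 273 335 | 195 271 340 | 207 276 344 | 219 281 349 | 231 286 353 | 243 291 358 | 255 296 362 | 267 301 367 | 279 307 373 | 291 312 379 | 303 367 384 | 315 371 390 | 327 375 399 | [ 0.64861078  0.1393881  -1.97010882] -112.87892079548931 0.0968085184272246 -0.0029684560683078723 -0.00016842833998854066
[ 0.64861078  0.1393881  -1.97010882] -112.87892079548931 0.12777735005334334 -0.0029684560683078723 -0.00016842833998854066
```

Request:
arm_command:
  plan:
    - {"slide":[0,0,0],"grip":-0.06,"spin":-1}
    - {"slide":[0,0,0],"grip":-0.06,"spin":-1}
    - {"slide":[0,0,0],"grip":-0.06,"spin":-1}
    - {"slide":[-0.003,-0.002,0.08],"grip":-0.06,"spin":-0.2}
    - {"slide":[0,0,0.09],"grip":-0.06,"spin":0}
    - {"slide":[0,0,0.08],"grip":-0.06,"spin":0}
    - {"slide":[0,0,0.06],"grip":-0.06,"spin":0}
    - {"slide":[0,0,0],"grip":-0.06,"spin":0}
    - {"slide":[0,0,0],"grip":1,"spin":0}
    - {"slide":[0,0,0],"grip":1,"spin":0}

```text
time: 31.08
tool_pos: [0.6505, 0.1385, 0.0483]
ee_rot: [-3.139, 0.002, -2.076]
wrist_force: [0.3, -0.7, -0.4]
width: 0.0334
finger_force: 0.0
```

Request:
arm_command:
  plan:
    - {"slide":[0,0,0],"grip":1,"spin":0}
    - {"slide":[0,0,0],"grip":1,"spin":0}
    - {"slide":[0,0,0],"grip":1,"spin":0}
    - {"slide":[0,0,0],"grip":1,"spin":0}

```text
time: 31.58
tool_pos: [0.6494, 0.1385, 0.0468]
ee_rot: [-3.141, 0.001, -2.076]
wrist_force: [-1.0, 0.3, 3.0]
width: 0.0103
finger_force: 29.7
```

Request:
arm_command:
  plan:
    - {"slide":[0,0,-0.03],"grip":1,"spin":0}
    - {"slide":[0,0,-0.06],"grip":1,"spin":0}
    - {"slide":[0,0,-0.1],"grip":1,"spin":1}
    - {"slide":[0,0,-0.1],"grip":1,"spin":1}
    - {"slide":[0,0,-0.1],"grip":1,"spin":1}
    - {"slide":[0,0,-0.1],"grip":1,"spin":1}
    - {"slide":[0,0,0],"grip":1,"spin":1}
    - {"slide":[0,0,0],"grip":1,"spin":1}
    - {"slide":[0,0,0],"grip":1,"spin":1}
    - {"slide":[0,0,0],"grip":1,"spin":1}

```text
time: 32.83
tool_pos: [0.6493, 0.1381, 0.2921]
ee_rot: [-3.141, 0.001, -2.777]
wrist_force: [0.3, 0.0, -0.4]
width: 0.0004
finger_force: 0.0
```

Request:
arm_command:
  plan:
    - {"slide":[0,0,0],"grip":1,"spin":1}
    - {"slide":[0,0,0],"grip":1,"spin":1}
    - {"slide":[0,0,0],"grip":1,"spin":1}
    - {"slide":[0,0,0],"grip":1,"spin":1}
    - {"slide":[0,0,0],"grip":1,"spin":1}
    - {"slide":[0,0,0],"grip":1,"spin":1}
    - {"slide":[0,0,0],"grip":1,"spin":1}
    - {"slide":[0,0,0],"grip":1,"spin":1}
    - {"slide":[0,0,0],"grip":1,"spin":1}
    - {"slide":[0,0,0],"grip":1,"spin":1}

```text
time: 34.08
tool_pos: [0.6493, 0.1381, 0.2921]
ee_rot: [3.141, 0.001, 2.633]
wrist_force: [-0.9, 0.3, 0.0]
width: 0.0006
finger_force: 0.0
```

Request:
arm_command:
  plan:
    - {"slide":[0,0,0],"grip":1,"spin":1}
    - {"slide":[0,0,0],"grip":1,"spin":1}
    - {"slide":[0,0,0],"grip":1,"spin":1}
    - {"slide":[0,0,0],"grip":1,"spin":1}
    - {"slide":[0,0,0],"grip":1,"spin":1}
    - {"slide":[0,0,0],"grip":1,"spin":1}
    - {"slide":[0,0,0],"grip":1,"spin":1}
    - {"slide":[0,0,0],"grip":1,"spin":1}
    - {"slide":[0,0,0],"grip":1,"spin":1}
    - {"slide":[0,0,0],"grip":1,"spin":1}

```text
time: 35.33
tool_pos: [0.6493, 0.1381, 0.2921]
ee_rot: [3.14, 0.0, 1.761]
wrist_force: [0.2, -0.2, -0.0]
width: 0.0003
finger_force: 0.0
```

Request:
arm_command:
  plan:
    - {"slide":[0,0,0],"grip":1,"spin":1}
    - {"slide":[0,0,0],"grip":1,"spin":0.2}
    - {"slide":[0,0,0],"grip":1,"spin":0}
    - {"slide":[0,0,0],"grip":1,"spin":0}

```text
time: 35.83
tool_pos: [0.6492, 0.1383, 0.2913]
ee_rot: [3.141, 0.0, 1.66]
wrist_force: [-0.2, 0.3, 1.1]
width: 0.0008
finger_force: 0.0
```

```bash
python3 - <<'E'
from h import *
c,a=wshot('w10')
o=sensors.get_obs();P=o['tool_pos'];y=o['ee_rot'][2];d=np.array([np.cos(y),np.sin(y)]);n=np.array([-d[1],d[0]])
g=cv2.cvtColor(a,cv2.COLOR_BGR2GRAY);z=P[2]-.0468+.012
W=np.array([P[:2]+x*d+yy*n for x,yy in corners(160,70)]);print(proj(c,np.c_[W,np.full(8,z)]).round(1).tolist())
for r in range(110,345,9):
    k=g[r,190:450].astype(int);e=np.where(np.abs(k[3:]-k[:-3])>25)[0]+191;print(r,e[:6],e[-6:])
D=np.array([.6228,-.2113])-P[:2];print("to stain tool x,y",D@d,-D@n)
E
```

```text
[0.6492 0.1383 0.2913] [3.1413e+00 1.0000e-04 1.6595e+00] 35.825 0.0007718770372533333
[[295.1, 133.1], [339.9, 133.1], [375.7, 191.9], [369.1, 365.6], [357.1, 375.9], [278.6, 376.0], [266.5, 365.7], [259.5, 192.0]]
110 [408 409 410 411 412] [408 409 410 411 412]
119 [407 408 409 410 411] [407 408 409 410 411]
128 [406 407 408 409 410] [406 407 408 409 410]
137 [405 406 407 408 409] [405 406 407 408 409]
146 [335 336 337 403 404 405] [337 403 404 405 406 407]
155 [318 319 320 321 322 344] [349 402 403 404 405 406]
164 [312 313 314 315 316 357] [361 401 402 403 404 405]
173 [306 307 308 309 310 366] [370 399 400 401 402 403]
182 [300 301 302 303 304 365] [369 398 399 400 401 402]
191 [293 294 295 296 297 298] [362 397 398 399 400 401]
200 [287 288 289 290 291 318] [356 396 397 398 399 400]
209 [281 282 283 284 285 311] [349 394 395 396 397 398]
218 [275 276 277 278 279 305] [343 393 394 395 396 397]
227 [273 274 275 276 277 298] [336 392 393 394 395 396]
236 [272 273 274 275 276 297] [330 390 391 392 393 394]
245 [267 268 272 273 274 275] [323 389 390 391 392 393]
254 [277 278 279 280 281 282] [311 388 389 390 391 392]
263 [304 305 314 315 387 388] [314 315 387 388 389 390]
272 [293 294 295 296 313 314] [343 385 386 387 388 389]
281 [290 291 292 293 294 313] [355 384 385 386 387 388]
290 [288 289 290 291 292 313] [379 380 383 384 385 386]
299 [287 288 289 313 314 316] [380 381 382 383 384 385]
308 [309 310 311 313 314 315] [315 320 321 322 325 326]
317 [211 212 309 310 311 313] [313 314 321 322 325 326]
326 [205 206 309 310 313 314] [325 326 327 428 429 430]
335 [200 201 308 309 310 313] [325 326 327 328 435 436]
344 [307 308 309 310 312 313] [322 323 325 326 327 328]
to stain tool x,y -0.3458868619661845 -0.05726397403250642
```

```bash
python3 - <<'E'
from h import *
c=np.load("w10.npy",allow_pickle=True).item();a=cv2.imread("w10raw.png");g=cv2.cvtColor(a,cv2.COLOR_BGR2GRAY)
m=cv2.inRange(g,0,105);m[:,:250]=0;m[:,385:]=0;m[300:]=0;m=cv2.morphologyEx(m,cv2.MORPH_OPEN,np.ones((3,3)))
n,l,s,ce=cv2.connectedComponentsWithStats(m)
for i in range(1,n):
    if s[i,4]>300:print(i,s[i],ce[i])
i=1+s[1:,4].argmax();k=((l==i)*255).astype(np.uint8);k=cv2.morphologyEx(k,cv2.MORPH_CLOSE,np.ones((21,21)))
x,f=ioufit(c,k,160,70,.012,[.648,.138,np.radians(-115)],300);print(x,np.degrees(x[2]),f)
v=a[120:330,230:420];cv2.imwrite("pics/w10c.png",cv2.resize(v,(570,630)[:2] if 0 else (540,597),interpolation=cv2.INTER_CUBIC))
E
```

```text
2 [ 275  148   93  113 5044] [319.13302934 203.54242665]
3 [291 269  55  31 859] [317.25611176 288.67869616]
[ 0.64679369  0.13548127 -2.08051913] -119.20496510118029 0.09479810208358219
```

View pics/w10c.png

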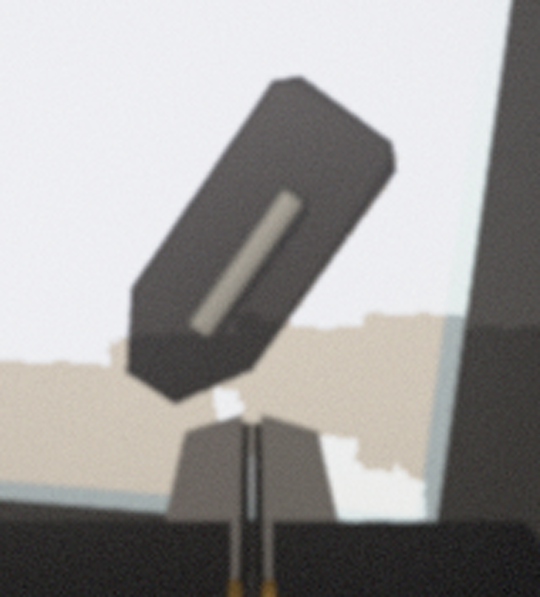

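```bash
python3 - <<'E'
from h import *
c=np.load("w10.npy",allow_pickle=True).item();k=190/540
s=lambda l:[(230+a*k,120+b*210/597) for a,b in l]
r,e=fit(c,s([(177,402),(128,373),(133,288),(272,83),(301,77),(391,142),(395,170),(252,369)]),160,70,.012,[.648,.138,-2.07]);print(r,np.degrees(r[2]));print(e.tolist())
a,b=[bp(c,*q,.044) for q in s([(291,197),(202,331)])];print((a+b)/2,np.linalg.norm(a-b),np.degrees(np.arctan2(*(b-a)[[1,0]])))
E
```

```text
[ 0.6475667   0.13674643 -2.08972957] -119.73268494133929
[[-1.5, -1.2], [0.2, -0.7], [-1.9, -1.6], [0.4, 2.8], [-1.3, 2.0], [2.3, -0.0], [2.0, 1.3], [-0.0, -2.1]]
[0.64758779 0.13640363 0.044     ] 0.07006875665624848 -118.34710255481083
```

Request:
arm_command:
  plan:
    - {"slide":[0,0,0],"grip":-0.06,"spin":-1}
    - {"slide":[0,0,0],"grip":-0.06,"spin":-1}
    - {"slide":[0,0,0],"grip":-0.06,"spin":-1}
    - {"slide":[0,0,0],"grip":-0.06,"spin":-1}
    - {"slide":[0,0,0],"grip":-0.06,"spin":-1}
    - {"slide":[0,0,0],"grip":-0.06,"spin":-1}
    - {"slide":[0,0,0],"grip":-0.06,"spin":-1}
    - {"slide":[0,0,0],"grip":-0.06,"spin":-1}
    - {"slide":[0,0,0],"grip":-0.06,"spin":-1}
    - {"slide":[0,0,0],"grip":-0.06,"spin":-1}

```text
time: 37.12
tool_pos: [0.6492, 0.1383, 0.2911]
ee_rot: [-3.142, 0.0, 2.535]
wrist_force: [0.9, -0.3, 0.2]
width: 0.05
finger_force: 0.0
```

Request:
arm_command:
  plan:
    - {"slide":[0,0,0.03],"grip":-0.06,"spin":-1}
    - {"slide":[0,0,0.03],"grip":-0.06,"spin":-1}
    - {"slide":[0,0,0.03],"grip":-0.06,"spin":-1}
    - {"slide":[0,0,0.03],"grip":-0.06,"spin":-1}
    - {"slide":[0,0,0.03],"grip":-0.06,"spin":-1}
    - {"slide":[0,0,0.03],"grip":-0.06,"spin":-1}
    - {"slide":[0,0,0],"grip":-0.06,"spin":-1}
    - {"slide":[0,0,0],"grip":-0.06,"spin":-1}
    - {"slide":[0,0,0],"grip":-0.06,"spin":-1}
    - {"slide":[0,0,0],"grip":-0.06,"spin":-1}

```text
time: 38.38
tool_pos: [0.6492, 0.1383, 0.2011]
ee_rot: [-3.142, -0.0, -2.876]
wrist_force: [-0.6, 0.3, -0.2]
width: 0.0501
finger_force: 0.0
```

Request:
arm_command:
  plan:
    - {"slide":[0,0,0],"grip":-0.06,"spin":-1}
    - {"slide":[0,0,0],"grip":-0.06,"spin":-1}
    - {"slide":[0,0,0],"grip":-0.06,"spin":-1}
    - {"slide":[0,0,0],"grip":-0.06,"spin":-1}
    - {"slide":[0,0,0],"grip":-0.06,"spin":-1}
    - {"slide":[0,0,0],"grip":-0.06,"spin":-1}
    - {"slide":[0,0,0],"grip":-0.06,"spin":-1}
    - {"slide":[0,0,0],"grip":-0.06,"spin":-1}
    - {"slide":[0,0,0],"grip":-0.06,"spin":-1}
    - {"slide":[0.005,0.001,0],"grip":-0.06,"spin":-0.2}

```text
time: 39.62
tool_pos: [0.6475, 0.1364, 0.201]
ee_rot: [3.141, -0.0, -2.076]
wrist_force: [0.2, -1.4, -0.4]
width: 0.0497
finger_force: 0.0
```

Request:
arm_command:
  plan:
    - {"slide":[0,0,0.1],"grip":-0.06,"spin":0}
    - {"slide":[0,0,0.1],"grip":-0.06,"spin":0}
    - {"slide":[0,0,0.08],"grip":-0.06,"spin":0}
    - {"slide":[0,0,0.04],"grip":-0.06,"spin":0}
    - {"slide":[0,0,0.003],"grip":-0.06,"spin":0}
    - {"slide":[0,0,0],"grip":-0.06,"spin":0}
    - {"slide":[0,0,0],"grip":-0.06,"spin":0}
    - {"slide":[0,0,0],"grip":-0.06,"spin":0}

```text
time: 40.62
tool_pos: [0.6485, 0.1365, 0.0413]
ee_rot: [-3.139, 0.002, -2.076]
wrist_force: [-0.6, -0.2, -0.8]
width: 0.0498
finger_force: 0.0
```

Request:
arm_command:
  plan:
    - {"slide":[0,0,0],"grip":1,"spin":0}
    - {"slide":[0,0,0],"grip":1,"spin":0}
    - {"slide":[0,0,0],"grip":1,"spin":0}
    - {"slide":[0,0,0],"grip":1,"spin":0}
    - {"slide":[0,0,0],"grip":1,"spin":0}
    - {"slide":[0,0,0],"grip":1,"spin":0}

```text
time: 41.38
tool_pos: [0.6474, 0.1364, 0.0395]
ee_rot: [3.141, -0.0, -2.076]
wrist_force: [-1.4, 0.3, 0.5]
width: 0.0117
finger_force: 30.0
```

Request:
arm_command:
  plan:
    - {"slide":[0,0,-0.02],"grip":1,"spin":0}
    - {"slide":[0,0,-0.02],"grip":1,"spin":0}
    - {"slide":[0,0,0],"grip":1,"spin":0}

```text
time: 41.75
tool_pos: [0.6488, 0.1365, 0.0617]
ee_rot: [-3.139, 0.002, -2.076]
wrist_force: [0.6, 0.2, -0.3]
width: 0.0116
finger_force: 30.0
```

Request:
arm_command:
  plan:
    - {"slide":[0,0,-0.05],"grip":1,"spin":1}
    - {"slide":[0,0,-0.06],"grip":1,"spin":1}
    - {"slide":[0,0,-0.07],"grip":1,"spin":1}
    - {"slide":[0,0,-0.07],"grip":1,"spin":1}
    - {"slide":[0,0,-0.07],"grip":1,"spin":1}
    - {"slide":[0,0,-0.07],"grip":1,"spin":1}
    - {"slide":[0,0,-0.06],"grip":1,"spin":1}
    - {"slide":[0,0,0],"grip":1,"spin":1}
    - {"slide":[0,0,0],"grip":1,"spin":1}
    - {"slide":[0,0,0],"grip":1,"spin":1}

```text
time: 43.0
tool_pos: [0.6475, 0.1364, 0.2845]
ee_rot: [-3.142, -0.0, -2.952]
wrist_force: [0.6, -1.1, -1.6]
width: 0.0112
finger_force: 30.0
```

Request:
arm_command:
  plan:
    - {"slide":[0,0,0],"grip":1,"spin":1}
    - {"slide":[0,0,0],"grip":1,"spin":1}
    - {"slide":[0,0,0],"grip":1,"spin":1}
    - {"slide":[0,0,0],"grip":1,"spin":1}
    - {"slide":[0,0,0],"grip":1,"spin":1}
    - {"slide":[0,0,0],"grip":1,"spin":1}
    - {"slide":[0,0,0],"grip":1,"spin":1}
    - {"slide":[0,0,0],"grip":1,"spin":1}
    - {"slide":[0,0,0],"grip":1,"spin":1}
    - {"slide":[0,0,0],"grip":1,"spin":1}

```text
time: 44.25
tool_pos: [0.6475, 0.1364, 0.2845]
ee_rot: [-3.141, -0.0, 2.459]
wrist_force: [-0.3, -0.6, -2.2]
width: 0.0117
finger_force: 30.0
```

Request:
arm_command:
  plan:
    - {"slide":[0,0,0],"grip":1,"spin":1}
    - {"slide":[0,0,0],"grip":1,"spin":1}
    - {"slide":[0,0,0],"grip":1,"spin":1}
    - {"slide":[0,0,0],"grip":1,"spin":1}
    - {"slide":[0,0,0],"grip":1,"spin":1}
    - {"slide":[0,0,0],"grip":1,"spin":1}
    - {"slide":[0,0,0],"grip":1,"spin":1}
    - {"slide":[0,0,0],"grip":1,"spin":1}
    - {"slide":[0,0,0],"grip":1,"spin":1}
    - {"slide":[0,0,0],"grip":1,"spin":0.2}

```text
time: 45.5
tool_pos: [0.6475, 0.1364, 0.2845]
ee_rot: [-3.141, 0.0, 1.659]
wrist_force: [0.4, -0.2, -1.2]
width: 0.0118
finger_force: 30.0
```

```bash
python3 - <<'E'
from h import *
c,a=wshot('w11')
o=sensors.get_obs();P=o['tool_pos'];y=o['ee_rot'][2];d=np.array([np.cos(y),np.sin(y)]);n=np.array([-d[1],d[0]])
g=cv2.cvtColor(a,cv2.COLOR_BGR2GRAY);z=P[2]-.0395+.012
W=np.array([P[:2]+x*d+yy*n for x,yy in corners(160,70)]);print(proj(c,np.c_[W,np.full(8,z)]).round(1).tolist())
for r in range(110,320,7):
    k=g[r,200:440].astype(int);q=np.abs(k[3:]-k[:-3]);e=np.where((q>25)&(q==np.array([q[max(0,i-2):i+3].max() for i in range(len(q))])))[0]+201;print(r,e.tolist(),end=' ')
m=cv2.inRange(g,0,105);m[:,:235]=0;m[:,405:]=0;m[325:]=0
k=cv2.morphologyEx(cv2.morphologyEx(m,cv2.MORPH_OPEN,np.ones((3,3))),cv2.MORPH_CLOSE,np.ones((21,21)));nl,l,s,_=cv2.connectedComponentsWithStats(k)
k=((l==1+s[1:,4].argmax())*255).astype(np.uint8);k[315:]=0;print(s[1:])
x,f=ioufit(c,k,160,70,z,[P[0],P[1],y],315);print(x,"cover-TCP tool x,y",(x[:2]-P[:2])@d,-(x[:2]-P[:2])@n,np.degrees(x[2]-y),f)
D=np.array([.6225,-.2113])-P[:2];print("to stain tool x,y",D@d,-D@n)
E
```

```text
[0.6475 0.1364 0.2845] [-3.1415  0.      1.6589] 45.5 0.011849475392404983
[[294.2, 132.3], [340.7, 132.2], [377.7, 193.2], [370.8, 372.2], [358.4, 382.8], [277.4, 382.9], [264.9, 372.3], [257.4, 193.3]]
110 [413] 117 [412] 124 [411] 131 [410] 138 [290, 345, 409] 145 [287, 349, 408] 152 [283, 353, 407] 159 [279, 357, 406] 166 [275, 361, 405] 173 [271, 364, 365, 404] 180 [267, 368, 403] 187 [263, 372, 402] 194 [259, 376, 401] 201 [259, 377, 400] 208 [259, 377, 381, 399] 215 [259, 376, 381, 398] 222 [260, 308, 328, 376, 381, 397] 229 [260, 307, 329, 376, 396] 236 [260, 308, 328, 375, 395] 243 [260, 307, 328, 375, 394] 250 [260, 307, 329, 375, 393] 257 [261, 308, 329, 374, 375, 392] 264 [261, 307, 328, 374, 391] 271 [261, 283, 303, 307, 328, 331, 352, 374, 390] 278 [262, 281, 303, 307, 328, 329, 332, 354, 373, 389] 285 [262, 278, 302, 306, 328, 333, 357, 373, 388] 292 [262, 276, 302, 307, 328, 333, 359, 373, 379, 387] 299 [262, 274, 301, 307, 328, 334, 361, 372, 379, 386] 306 [287, 300, 307, 328, 335, 348] 313 [287, 299, 307, 328, 336, 348] [[  381     0    24    42   304]
 [  235   134   170   191 23450]]
[0.64951708 0.13515182 1.67868845] cover-TCP tool x,y -0.0014215577468752513 0.001917675096348071 1.1307094878311086 0.14684171730053475
to stain tool x,y -0.3441493026660894 -0.05549727634710455
```

Request:
arm_command:
  plan:
    - {"slide":[-0.086,-0.014,0],"grip":1,"spin":0}
    - {"slide":[-0.1,-0.016,0],"grip":1,"spin":0}
    - {"slide":[-0.1,-0.016,0],"grip":1,"spin":0}
    - {"slide":[-0.1,-0.016,0],"grip":1,"spin":0}
    - {"slide":[-0.1,-0.016,0],"grip":1,"spin":0}
    - {"slide":[-0.1,-0.016,0],"grip":1,"spin":0}
    - {"slide":[-0.1,-0.017,0.03],"grip":1,"spin":0}
    - {"slide":[0,0,0.06],"grip":1,"spin":0}
    - {"slide":[0,0,0.06],"grip":1,"spin":0}
    - {"slide":[0,0,0],"grip":1,"spin":0}

```text
time: 46.8
tool_pos: [0.6208, -0.2098, 0.2059]
ee_rot: [-3.135, -0.003, 1.659]
wrist_force: [-0.1, -0.2, -0.5]
width: 0.0114
finger_force: 30.0
```

Request:
arm_command:
  plan:
    - {"slide":[0,0,0],"grip":1,"spin":0}
    - {"slide":[0,0,0],"grip":1,"spin":0}

```text
time: 47.05
tool_pos: [0.6234, -0.2102, 0.2121]
ee_rot: [3.138, 0.002, 1.66]
wrist_force: [0.0, 0.8, -0.6]
width: 0.0115
finger_force: 30.0
```

Request:
arm_command:
  plan:
    - {"slide":[-0.002,-0.001,0],"grip":1,"spin":0}
    - {"slide":[0,0,0.008],"grip":1,"spin":0}
    - {"slide":[0,0,0.008],"grip":1,"spin":0}
    - {"slide":[0,0,0.008],"grip":1,"spin":0}
    - {"slide":[0,0,0.006],"grip":1,"spin":0}
    - {"slide":[0,0,0.006],"grip":1,"spin":0}
    - {"slide":[0,0,0],"grip":1,"spin":0}
    - {"slide":[0,0,0],"grip":1,"spin":0}

```text
time: 48.05
tool_pos: [0.6221, -0.2112, 0.1917]
ee_rot: [3.141, 0.0, 1.659]
wrist_force: [0.4, -0.5, -1.9]
width: 0.0117
finger_force: 30.0
```

Request:
arm_command:
  plan:
    - {"slide":[0,0,0.003],"grip":1,"spin":0}
    - {"slide":[0,0,0.003],"grip":1,"spin":0}
    - {"slide":[0,0,0.002],"grip":1,"spin":0}
    - {"slide":[0,0,0],"grip":1,"spin":0}

```text
time: 48.55
tool_pos: [0.6223, -0.2113, 0.1899]
ee_rot: [3.139, 0.001, 1.659]
wrist_force: [-2.0, 0.0, 5.5]
width: 0.0115
finger_force: 30.0
```

Request:
arm_command:
  plan:
    - {"slide":[0,0,-0.002],"grip":-0.06,"spin":0}
    - {"slide":[0,0,0],"grip":-0.06,"spin":0}
    - {"slide":[0,0,0],"grip":-0.06,"spin":0}
    - {"slide":[0,0,-0.03],"grip":-0.06,"spin":0}
    - {"slide":[0,0,-0.08],"grip":-0.06,"spin":0}
    - {"slide":[0,0,-0.06],"grip":-0.06,"spin":0}
    - {"slide":[-0.02,-0.05,0],"grip":-0.06,"spin":0}
    - {"slide":[-0.02,-0.05,0],"grip":-0.06,"spin":0}
    - {"slide":[0,0,0],"grip":-0.06,"spin":0}

```text
time: 49.68
tool_pos: [0.5734, -0.2363, 0.2755]
ee_rot: [3.139, 0.001, 1.657]
wrist_force: [0.3, 1.0, 0.4]
width: 0.0497
finger_force: 0.0
```

```bash
python3 - <<'E'
from h import *
from scipy.optimize import least_squares as ls
cw=np.load("w3.npy",allow_pickle=True).item();cs=np.load("ext.npy",allow_pickle=True)[0]
s=lambda q:np.array([100+(q[0]-.25)/1.5,(q[1]-.25)/1.5])
t=lambda q:np.array([245+q[0]/4,277+q[1]/4])
for n,a,b in [("index",(132,232),(70,240)),("markL",(112,170.5),(70,212)),("markR",(184,172),(146,243)),("cornerbox",(102,56),(131,110)),("slotTop",(137,97),(148,155)),("slotBot",(148,270),(45,318)),("trackTR",(167,77),(185,155)),("trackBR",(178,290),(60,365)),("button",(106,288),(-1e3,0))]:
    if b[0]<-99: continue
    r=ls(lambda P:np.r_[proj(cw,P)[0]-s(a),(proj(cs,P)[0]-t(b))],[.49,-.23,.08]);print(n,r.x.round(4),r.fun.round(1))
c,a=wshot('w12')
cv2.imwrite("pics/w12c.png",a)
y=np.radians(95.15);d=np.array([np.cos(y),np.sin(y)]);n=np.array([-d[1],d[0]])
# green marks
h=cv2.cvtColor(a,cv2.COLOR_BGR2HSV);m=cv2.inRange(h,(45,80,40),(85,255,255));nl,l,st,ce=cv2.connectedComponentsWithStats(m)
for i in range(1,nl):
    if st[i,4]>15:print(st[i],ce[i],[bp(c,*ce[i],z).round(4)[:2].tolist() for z in(.06,.07,.08)])
E
```

```text
index [ 0.4994 -0.2529  0.1274] [-0.2  0.   0.4  0.3]
markL [ 0.4646 -0.212   0.0716] [ 0.4  0.  -0.8 -0.6]
markR [ 0.518  -0.2083  0.077 ] [-0.4  0.   0.7  0.4]
cornerbox [ 0.4561 -0.1357  0.0698] [ 0.1  0.  -0.2 -0.1]
slotTop [ 0.4855 -0.1622  0.0817] [ 0.2 -0.  -0.4 -0.3]
slotBot [ 0.4975 -0.2805  0.0865] [ 0.4 -0.  -0.7 -0.5]
trackTR [ 0.5019 -0.1448  0.0702] [-0.3  0.   0.6  0.3]
trackBR [ 0.517  -0.2945  0.0754] [ 0.3 -0.  -0.6 -0.3]
[ 0.5734 -0.2363  0.2755] [3.1394e+00 1.4000e-03 1.6570e+00] 49.675 0.049706731734586944
[214 186  12   5  40] [219.825 187.6  ] [[0.462, -0.2136], [0.4647, -0.2124], [0.4674, -0.2113]]
[263 186   9   3  27] [267. 187.] [[0.5144, -0.2084], [0.5158, -0.2074], [0.5171, -0.2064]]
```

Request:
arm_command:
  plan:
    - {"slide":[0,0,0],"grip":-0.06,"spin":1}
    - {"slide":[0,0,0],"grip":-0.06,"spin":1}
    - {"slide":[0,0,0],"grip":-0.06,"spin":1}
    - {"slide":[0,0,0],"grip":-0.06,"spin":1}
    - {"slide":[0,0,0],"grip":-0.06,"spin":1}
    - {"slide":[0,0,0],"grip":-0.06,"spin":1}
    - {"slide":[0,0,0],"grip":-0.06,"spin":1}
    - {"slide":[0,0,0],"grip":-0.06,"spin":1}
    - {"slide":[0,0,0],"grip":-0.06,"spin":1}
    - {"slide":[0,0,0],"grip":-0.06,"spin":1}

```text
time: 50.98
tool_pos: [0.5751, -0.2348, 0.2736]
ee_rot: [3.142, -0.001, 0.785]
wrist_force: [0.4, 0.3, 0.2]
width: 0.0497
finger_force: 0.0
```

Request:
arm_command:
  plan:
    - {"slide":[0,0,0],"grip":-0.06,"spin":1}
    - {"slide":[0,0,0],"grip":-0.06,"spin":1}
    - {"slide":[0,0,0],"grip":-0.06,"spin":1}
    - {"slide":[0,0,0],"grip":-0.06,"spin":1}
    - {"slide":[0,0,0],"grip":-0.06,"spin":1}
    - {"slide":[0,0,0],"grip":-0.06,"spin":1}
    - {"slide":[0,0,0],"grip":-0.06,"spin":1}
    - {"slide":[0,0,0],"grip":-0.06,"spin":0.96}
    - {"slide":[-0.08,0.01,0],"grip":-0.06,"spin":0}
    - {"slide":[-0.08,0.01,0],"grip":-0.06,"spin":0}

```text
time: 52.22
tool_pos: [0.4956, -0.2523, 0.2732]
ee_rot: [-3.141, 0.0, 0.094]
wrist_force: [-0.8, -0.3, 0.4]
width: 0.0498
finger_force: 0.0
```

Request:
arm_command:
  plan:
    - {"slide":[0,0,0],"grip":-0.06,"spin":0}
    - {"slide":[0,0,0],"grip":-0.06,"spin":0}

```text
time: 52.48
tool_pos: [0.4963, -0.2525, 0.2739]
ee_rot: [3.142, -0.001, 0.092]
wrist_force: [0.4, -0.2, -0.6]
width: 0.0498
finger_force: 0.0
```

```bash
python3 - <<'E'
from h import *
c,a=wshot('w13');g=cv2.cvtColor(a,cv2.COLOR_BGR2GRAY)
o=sensors.get_obs();P=o['tool_pos'];y=o['ee_rot'][2];d=np.array([np.cos(y),np.sin(y)]);n=np.array([d[1],-d[0]])
D=np.array([.4903,-.2099])-P[:2];print("mark tool x,y",D@d,D@n)
t=np.radians(95.15);T=np.array([np.cos(t),np.sin(t)]);L=np.array([-T[1],T[0]])
# rectify the plane z=.124 around nominal slider: rows along track, columns across
import sys
S=np.array([.4939,-.2534])
for off in (-.008,-.004,0,.004,.008):
    print(off,[int(g[tuple(np.round(proj(c,np.r_[S+k*.002*T+off*L,.124])[0][::-1]).astype(int))]) for k in range(-15,16)])
E
```

```text
[ 0.4963 -0.2525  0.2739] [ 3.1415e+00 -1.3000e-03  9.2300e-02] 52.475 0.0498120113539151
mark tool x,y -0.0021640158405166424 -0.04291938549764185
-0.008 [237, 239, 229, 118, 56, 60, 55, 55, 62, 54, 55, 52, 62, 63, 128, 234, 192, 80, 67, 61, 55, 61, 60, 56, 51, 53, 52, 55, 52, 49, 52]
-0.004 [237, 238, 234, 200, 191, 193, 191, 194, 190, 152, 110, 58, 66, 64, 127, 232, 192, 75, 67, 59, 116, 142, 144, 143, 141, 144, 145, 144, 144, 144, 145]
0 [236, 238, 238, 235, 236, 238, 237, 237, 238, 227, 168, 65, 58, 56, 127, 233, 195, 74, 69, 59, 147, 185, 189, 184, 185, 185, 187, 183, 185, 185, 184]
0.004 [238, 238, 237, 236, 236, 236, 238, 235, 238, 237, 190, 63, 58, 58, 125, 231, 192, 75, 68, 57, 143, 181, 184, 184, 187, 186, 185, 186, 184, 185, 182]
0.008 [235, 234, 234, 235, 235, 235, 235, 187, 231, 235, 184, 58, 55, 55, 120, 232, 194, 78, 68, 60, 92, 172, 182, 177, 167, 138, 173, 181, 176, 141, 150]
```

Request:
arm_command:
  plan:
    - {"slide":[-0.004,0.002,0.09],"grip":-0.06,"spin":0}
    - {"slide":[0,0,0.09],"grip":-0.06,"spin":0}
    - {"slide":[0,0,0.08],"grip":-0.06,"spin":0}
    - {"slide":[0,0,0.056],"grip":-0.06,"spin":0}
    - {"slide":[0,0,0],"grip":1,"spin":0}
    - {"slide":[0,0,0],"grip":1,"spin":0}
    - {"slide":[0,0,0],"grip":1,"spin":0}
    - {"slide":[0,0,0],"grip":1,"spin":0}
    - {"slide":[0,0,0],"grip":1,"spin":0}

```text
time: 53.65
tool_pos: [0.4946, -0.2543, 0.1176]
ee_rot: [3.14, -0.004, 0.092]
wrist_force: [0.7, 0.7, 5.4]
width: 0.0196
finger_force: 30.0
```

Request:
arm_command:
  plan:
    - {"slide":[0,-0.02,0],"grip":1,"spin":0}
    - {"slide":[0,-0.03,0],"grip":1,"spin":0}
    - {"slide":[0,-0.03,0],"grip":1,"spin":0}
    - {"slide":[0,-0.009,0],"grip":1,"spin":0}
    - {"slide":[0,0,0],"grip":1,"spin":0}
    - {"slide":[0,0,0],"grip":1,"spin":0}
    - {"slide":[0,0,0],"grip":1,"spin":0}

```text
time: 54.52
tool_pos: [0.4905, -0.2097, 0.1176]
ee_rot: [3.14, -0.004, 0.092]
wrist_force: [0.9, 0.8, 5.9]
width: 0.0197
finger_force: 30.0
```

TCP is level with the mark (0.490, -0.210). Now release, lift clear and check.

Request:
arm_command:
  plan:
    - {"slide":[0,0,0],"grip":-0.06,"spin":0}
    - {"slide":[0,0,0],"grip":-0.06,"spin":0}
    - {"slide":[0,0,0],"grip":-0.06,"spin":0}
    - {"slide":[0,0,-0.06],"grip":-0.06,"spin":0}
    - {"slide":[0,0,-0.09],"grip":-0.06,"spin":0}
    - {"slide":[0,0,-0.09],"grip":-0.06,"spin":0}
    - {"slide":[0,0,-0.08],"grip":-0.06,"spin":0}
    - {"slide":[0,0,0],"grip":-0.06,"spin":0}
    - {"slide":[0,0,0],"grip":-0.06,"spin":0}

```text
time: 55.65
tool_pos: [0.4888, -0.2095, 0.2741]
ee_rot: [-3.14, 0.002, 0.092]
wrist_force: [-0.0, 0.3, -0.5]
width: 0.0503
finger_force: 0.0
```

```bash
python3 - <<'E'
from h import *
c,a=wshot('w14');g=cv2.cvtColor(a,cv2.COLOR_BGR2GRAY)
t=np.radians(95.15);T=np.array([np.cos(t),np.sin(t)]);L=np.array([-T[1],T[0]])
S=np.array([.4903,-.2099])
for off in (-.004,0,.004):
    print(off,[int(g[tuple(np.round(proj(c,np.r_[S+k*.002*T+off*L,.124])[0][::-1]).astype(int))]) for k in range(-10,11)])
h=cv2.cvtColor(a,cv2.COLOR_BGR2HSV);m=cv2.inRange(h,(45,80,40),(85,255,255));nl,l,st,ce=cv2.connectedComponentsWithStats(m)
for i in range(1,nl):
    if st[i,4]>15:print(st[i],[((bp(c,*ce[i],.07)[:2]-S)@T).round(4)])
# cover: dark plate expected at z=.163, sample profile along/across
C=np.array([.6225,-.2113])
def prof(v,o,R):return [int(g[tuple(np.clip(np.round(proj(c,np.r_[C+o+k*.002*v,.163])[0][::-1]).astype(int),0,[479,639]))]) for k in R]
print("nose",prof(T,0*T,range(34,50)));print("tail",prof(-T,.02*L,range(34,50)))
print("L",prof(L,-.02*T,range(10,26)));print("R",prof(-L,-.02*T,range(10,26)))
print(sensors.get_obs()['wrist_force'])
E
```

```text
[ 0.4888 -0.2095  0.2741] [-3.1404e+00  1.8000e-03  9.1500e-02] 55.65 0.05028485069818257
-0.004 [104, 106, 101, 99, 87, 67, 51, 61, 67, 127, 233, 191, 68, 70, 61, 81, 103, 94, 84, 82, 81]
0 [237, 237, 237, 237, 222, 147, 59, 60, 62, 125, 233, 185, 71, 61, 59, 157, 200, 197, 190, 190, 193]
0.004 [237, 239, 238, 238, 237, 188, 66, 55, 57, 124, 234, 190, 68, 70, 54, 146, 183, 186, 187, 186, 186]
[317 189   4  10  38] [np.float64(0.0004)]
nose [68, 69, 67, 70, 67, 67, 73, 80, 80, 84, 81, 84, 130, 74, 71, 72]
tail [42, 43, 43, 42, 44, 44, 52, 51, 72, 67, 69, 72, 71, 69, 72, 68]
L [50, 53, 49, 49, 50, 51, 54, 39, 95, 142, 153, 143, 94, 62, 68, 63]
R [61, 63, 59, 60, 59, 57, 60, 61, 74, 73, 79, 71, 70, 70, 70, 70]
[ 0.53731792  0.49311526 -0.59986972]
```

The slider's index line is within 1 mm of the mark. The cover's edges match its home outline on all four sides (nose and tail about 80 mm, sides about 35 mm). Handing in.

```bash
python3 -c "
from bench import ticket
print(ticket.close_job())"
```

```text
the job is handed in; nothing more can be done
None
```

The job is handed in at about 56 s: white tray, mesh tray and cover measured home with narrow ends aligned, and the speed slider within 1 mm of the green mark; the cover's first grip slipped and I regripped it, and I got no verdict back.

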